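# Shut the extraction damper with the flat screwdriver

### The arm

A 7-joint arm with a two-finger parallel gripper is mounted at the origin on the work surface. World frame = base frame: x ahead of the robot, y to its left, z up, the work surface at z = 0. Lengths are in m, angles in rad, forces in N, time in s.
With the tool pointing down it reaches from about 0.35 to 0.9 m from the base axis. Payload 8.1 kg.
Tool frame: the origin (TCP) lies between the finger pads; the fingertips stand 19 mm ahead of it and the grasp point (between the pads) is the TCP; y points along the fingers, x is the direction in which the jaws open and shut, and the axes are right-handed (so a half turn about y gives the same grasp; the last joint's range is limited). The gripper opens to 92 mm and grips with 3 to 60 N. Pads are 19 mm wide; open, the fingers measure 130 mm over their backs; the gripper's body (75 mm by 190 mm) begins 47 mm behind the grasp point.
Start: joints at [-1.345, 0.434, 0.025, 1.573, -0.012, 1.134, -0.075], TCP at [0.202, 0.592, 0.246] pointing down, gripper open.
Joint ranges: [-2.62, 2.62], [-0.44, 2.09], [-1.27, 1.32], [0.08, 2.57], [-1.32, 4.46], [0.12, 2], [-2.74, 2.74]. Speed limits (rad/s): [2.22, 2.22, 3.01, 3.01, 3.14, 3.14, 3.14].

### API

Orientations are given as a rotation vector (axis times angle).
In Python, from cell import arm gives the robot as it stands.
- The arm moves only by the tool move_arm, never from a script. Its argument "series" is a list of rows, each an object of numbers: "x", "y", "z": the shift along the tool's x, y, z in cm; "rx", "ry", "rz": the turn, a rotation vector about the tool's x, y, z in rad. In form: [{"x": .., "y": .., "z": .., "rx": .., "ry": .., "rz": ..}, ...]. A call has 1 to 12 rows; each row shifts and turns the pose as measured when the row begins, along the tool's axes as they then stand; what a row does not reach is not made up. A row lasts 1/8 s, in which the tool goes at most 62.5 mm and 10.7 degrees, less where a joint would pass 70% of its speed; a pose out of reach is approached as far as the arm can. A call is refused whole if a number of a shift passes 6.25 or a number of a turn 0.188, either way. A call with a gripper value outside its range is refused whole. "jaw" is the finger opening in cm, from 0 to 9.18, set as the call begins (left out, the last holds). The fingers move at their own pace and stop on an object; "newtons" is the grip in N (left out, the last holds). Time passes only in rows, so rows that do not move let the fingers close. It gives the time, the measured TCP pose, the force and the opening at its end, in the units of the state.
- arm.observe(): the state, without advancing time (a new reading comes with each control period).
- arm.get_image(name): name is "scene" or "top" or "wrist"; returns the picture (480x640x3 uint8, blue, green, red); there is no depth.
- arm.camera_params(name): a dict with "K" (3x3 intrinsics, pixels), "k1" (the pictures are not rectified: a ray, as slopes to the right and down, at radius r is drawn at 1 + k1 r^2 times it, then the intrinsics apply), "R" (3x3) and "t" (3): a world point X has camera coordinates R X + t; the wrist camera has in their place "tool_from_camera" (4x4, takes a point from camera to tool coordinates, whose origin is the TCP and whose axes are the tool frame's). Camera axes: x right, y down, z forward; pixel columns grow to the right and rows downward; lengths in m; the calibration is good to about 2 mm. A picture is of the moment at which its call begins: read the wrist's pose just before it. camera_params takes no time and is no camera call.
- arm.sign_off(): hands the job in, once; it reports no verdict.
The state is a dict: "clock": time; "joints": joint angles; "dq": joint speeds; "joint_efforts": joint torques, N m; "position": TCP position; "ee_rot": TCP orientation; "force": force on the tool from outside, world axes, zero at the start; "ft_torque": the same for the moment, N m; "width": opening from 0.0 (shut) to 1.0 (fully open).
Only numpy, scipy, OpenCV 4.12 (cv2) and the standard library are available. Lean on these libraries where they do the work, as an engineer would, in place of code of your own. Each camera call takes 0.05 s, during which the arm holds its last target.

### The job

Shut the extraction damper on the bench: first swing the orange pawl out clear of the ratchet wheel, then turn the wheel's slotted spindle a quarter turn clockwise with the flat (red) screwdriver from the rack until the white line points at the red stripe, and swing the pawl fully back in so that it holds the wheel there. Put the screwdriver back upright in a free hole of its rack, collar down on the board, and leave everything else where it stands.

Things in the scene. Friction and masses are not known exactly. Their poses are not given: they have to be found in the camera images.
- damper: fixed grey sheet-metal box 200 x 200 x 70 mm (origin: centre of underside). On top: steel ratchet wheel centred at own (0, -30) mm; orange pawl on the wheel's own +y side; green stripe (open) in own +x of the wheel, red stripe (shut) in own -y of it; aluminium pipe stub 40 mm across at own (74, -74) mm, its top 140 mm above the table
- slot (a point): centre of the slot's mouth, 93 mm above the table, in the brass head (28 x 24 mm) on the wheel. Turns with the wheel; x axis along the slot, towards the wheel's white line. Slot 18 mm long, closed ends, 9 mm deep to a flat floor, 10 mm wide at the mouth narrowing to 4 mm wide from 3 mm down. The wheel is 84 mm across its 12 teeth, upper face 84 mm above the table
- wheel (a joint): wheel angle: 0 = white line at the green stripe (open), grows CLOCKWISE seen from above, 1.571 = at the red stripe (shut). Starts within 0.09 of 0. Range -0.3 to 2.0, no stop at the red stripe; stays where left (friction about 0.1 N m). With the pawl in it can move only about 0.14 either way about 0 or 1.571. The blade has about 0.13 rad of play in the slot either way
- pawl (a joint): angle of the orange pawl about its upright pivot: 0 = in, nose between two teeth, against a stop; grows as the free end swings away from the wheel (anticlockwise from above) to 0.5 = fully out, at a stop. Nose clear of the teeth above about 0.15. Stays where left (friction about 0.08 N m). Starts in
- pawl_post (a point): top centre of the pawl's orange upright post: 10 mm thick, top 112 mm above the table, free to push on down to 84 mm, 115 mm from the pivot; moves with the pawl. With the pawl in it is at own (45, 22) mm of the damper box; pushing it in the box's own +y swings the pawl out, -y back in
- pawl_pivot (a point): the pawl's pivot axis, at the height of the box top (70 mm), at own (-70, 22) mm of the damper box
- flat_driver: flat screwdriver standing blade-down in the rack, 0.12 kg. Origin on its axis at the underside of its 30 mm black collar, which rests on the rack; z up. Red square handle 25 x 25 mm, from 6 to 75 mm above the origin, faces square to own x and y; a black stripe on its end shows the blade's width direction (own x)
- driver_tip (a point): middle of the blade's end, on the axis 75 mm below the screwdriver's origin, same axes. Blade 12 mm wide (own x), 2.5 mm thick (own y), the last 3 mm 10 x 1.6 mm; above it an 8 mm round shaft
- rack: birch-plywood screwdriver rack, fixed: 90 x 210 x 100 mm (own x, y, z; origin at centre of underside). Top board 70 mm wide, 18 mm thick, on end legs, with three 20 mm round through holes on its y axis, 65 mm apart; each tool starts in one of them. Open below but for a 6 mm foot board
- rack_hole0 (a point): mouth of a rack hole at own y = -65 mm, 100 mm above the table
- rack_hole1 (a point): mouth of the middle rack hole, 100 mm above the table
- rack_hole2 (a point): mouth of a rack hole at own y = +65 mm, 100 mm above the table
- cross_driver: bystander in the rack: a cross-head screwdriver, blue round handle 25 mm thick, up to 75 mm above its origin (underside of its collar)
- nut_driver: bystander in the rack: a nut driver, yellow round handle 25 mm thick, up to 75 mm above its origin (underside of its collar)
- tape_measure: bystander: a blue and black tape measure 65 x 40 x 60 mm high, origin under its centre
- screw_jar: bystander: a screw jar 60 mm across, 80 mm high, origin under its centre
- spray_can: bystander: a blue spray can 60 mm across, 170 mm high, origin under its centre
- tape_roll: bystander: an orange roll of tape lying flat, 90 mm across, 25 mm high, origin under its centre
- carton: bystander: a cardboard box 90 x 60 x 50 mm, origin under its centre
- battery: bystander: a grey and red drill battery 80 x 65 x 57 mm high, origin under its centre
- drill: bystander: a cordless drill standing on its battery, 235 mm long (65 back to 170 mm ahead in own x), 192 mm high, origin under its centre
There are look-alikes about, which are no part of the job. Of the things that look like the flat_driver, the smaller one is meant.

How it is judged:
By the outcome, as a careful person would: the job done as asked, in the order asked, and still so for the second after the job is handed in, with the robot touching nothing.
It also fails if it takes over 72 s, if anything falls off the work surface, if the arm or the gripper's body presses on something with over 40 N, if the wrist force passes 120 N, or if a joint passes its speed limit or range.

## Working session

There is one attempt and no reset: what is moved stays moved. The work goes in short steps, Python scripts to look and compute and a tool call to move; the robot and the scene stay as the last step left them, time stands still between calls to the robot, and variables do not carry over. Pictures are saved under pics/ and viewed, and the job is handed in when it is done.

Besides the shell and the picture viewer there is one more tool, called after "Request:" as name(argument=value, ...) on one line, values as JSON. move_arm: Moves the arm, as the interface text tells. Its arguments: {"type":"object","properties":{"series":{"type":"array","items":{"type":"object","properties":{"x":{"type":"number"},"y":{"type":"number"},"z":{"type":"number"},"rx":{"type":"number"},"ry":{"type":"number"},"rz":{"type":"number"}}}},"jaw":{"type":"number"},"newtons":{"type":"number"}},"required":["series"]}

```bash
ls; mkdir -p pics; cat > h.py <<'E'
import numpy as np, cv2
from scipy.spatial.transform import Rotation as Rn
from cell import arm
def cp(n): 
    p=arm.camera_params(n); return p
def pose(st=None):
    st=st or arm.observe(); return np.array(st['position']),Rn.from_rotvec(st['ee_rot'])
E
python3 - <<'E'
from h import *
s=arm.observe(); print(s)
for n in ['scene','top','wrist']:
    p=arm.camera_params(n); print(n,p)
    cv2.imwrite(f'pics/{n}0.png',arm.get_image(n))
E
```

```text
pics
{'clock': 0.0, 'joints': array([-1.34459369,  0.43521984,  0.02498609,  1.5740917 , -0.01154384,
        1.13401837, -0.07514975]), 'dq': array([-0.00083134,  0.00052582,  0.00123207,  0.00083878,  0.0007999 ,
        0.00285941,  0.00021205]), 'joint_efforts': array([ 2.45889050e-04, -6.67853594e+01,  9.85198505e-01, -3.14456642e+01,
       -6.05883636e-02,  4.31636441e-02,  1.94032805e-04]), 'position': array([0.20173817, 0.59103323, 0.24494917]), 'ee_rot': array([-1.34814893, -0.96276599,  0.96470321]), 'force': array([ 0.27118183, -0.39691477, -0.1521864 ]), 'ft_torque': array([-0.00656193,  0.02082961,  0.03872796]), 'width': 0.9956792670607738}
scene {'K': array([[595.60186052,   0.        , 319.00234565],
       [  0.        , 595.60186052, 244.49688042],
       [  0.        ,   0.        ,   1.        ]]), 'k1': -0.009541831046815042, 'R': array([[-0.26313605,  0.96469086,  0.01144436],
       [ 0.67904341,  0.1936212 , -0.70810372],
       [-0.68531705, -0.1785564 , -0.70601569]]), 't': array([ 0.15567869, -0.3007303 ,  1.78357438])}
top {'K': array([[600.75783494,   0.
[... 213 characters left out ...]
   [-0.9930615 ,  0.01345202, -0.11682426],
       [ 0.11696528,  0.01021976, -0.99308342]]), 't': array([0.02185225, 0.54854411, 1.56027071])}
wrist {'K': array([[373.95879299,   0.        , 320.63023278],
       [  0.        , 373.95879299, 238.72003208],
       [  0.        ,   0.        ,   1.        ]]), 'k1': -0.03368607638492207, 'tool_from_camera': array([[ 9.99999599e-01,  4.90977105e-04,  7.48663771e-04,
        -2.26915798e-04],
       [-5.86597874e-04, -2.72417696e-01,  9.62178910e-01,
        -1.39005135e-01],
       [ 6.76357075e-04, -9.62178963e-01, -2.72417299e-01,
         7.27989663e-02],
       [ 0.00000000e+00,  0.00000000e+00,  0.00000000e+00,
         1.00000000e+00]])}
```

View pics/scene0.png

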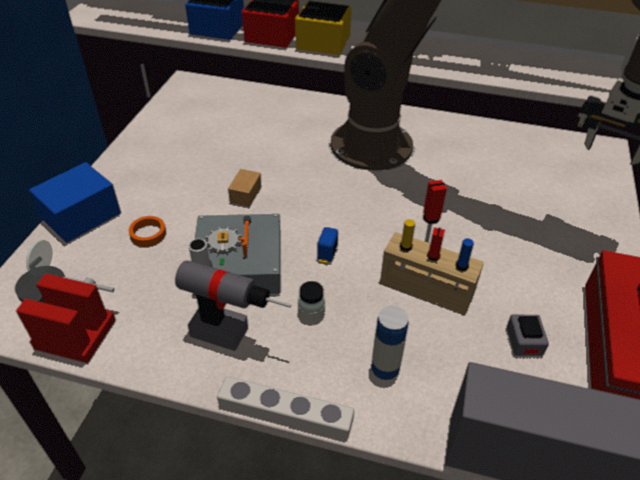

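View pics/top0.png

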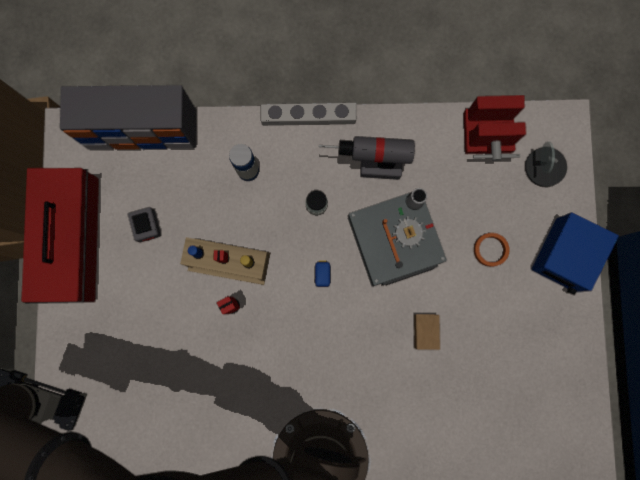

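View pics/wrist0.png

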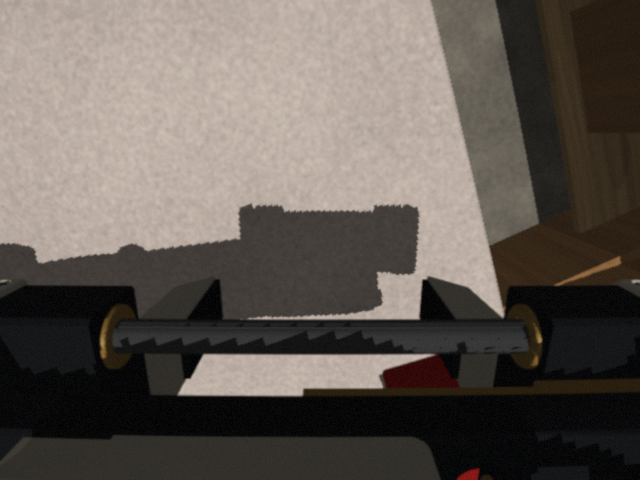

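The scene picture shows the damper at (238,250) with the pawl at (247,238). The rack is at (432,270), with yellow, red and blue tools, and a larger red look-alike stands behind it at (434,200). In the top view the damper is at (397,240), the rack at (225,260) and the look-alike at (228,305). Next I'll crop in for measurement.

```bash
python3 - <<'E'
from h import *
s=cv2.imread('pics/scene0.png'); t=cv2.imread('pics/top0.png')
def crop(im,x0,y0,x1,y1,k): return cv2.resize(im[y0:y1,x0:x1],None,fx=k,fy=k,interpolation=cv2.INTER_CUBIC)
a=crop(t,340,180,460,295,5); cv2.imwrite('pics/c_top_damp.png',a)
a=crop(t,170,225,290,325,6); cv2.imwrite('pics/c_top_rack.png',a)
a=crop(s,180,200,295,300,6); cv2.imwrite('pics/c_sc_damp.png',a)
a=crop(s,370,170,500,315,4); cv2.imwrite('pics/c_sc_rack.png',a)
E
```

```text
(no output)
```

View pics/c_top_damp.png

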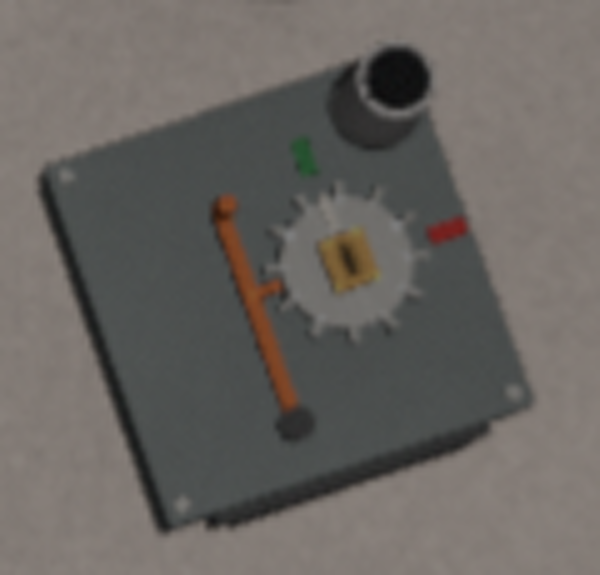

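View pics/c_top_rack.png

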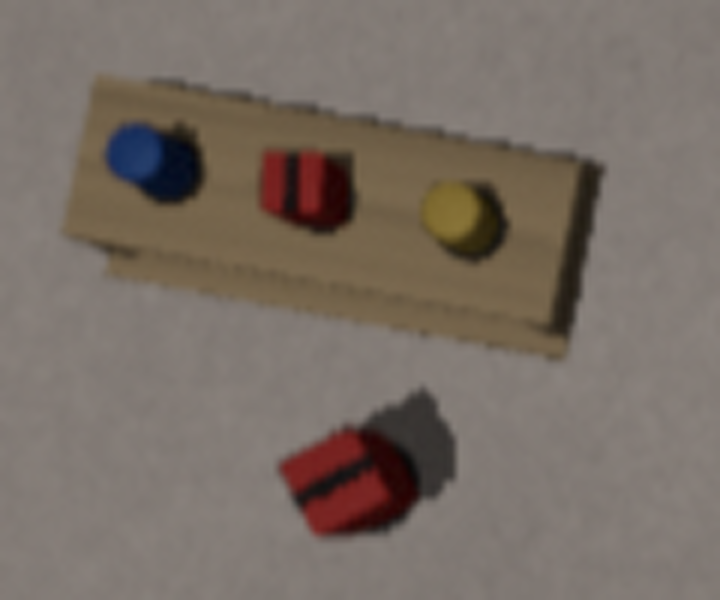

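View pics/c_sc_damp.png

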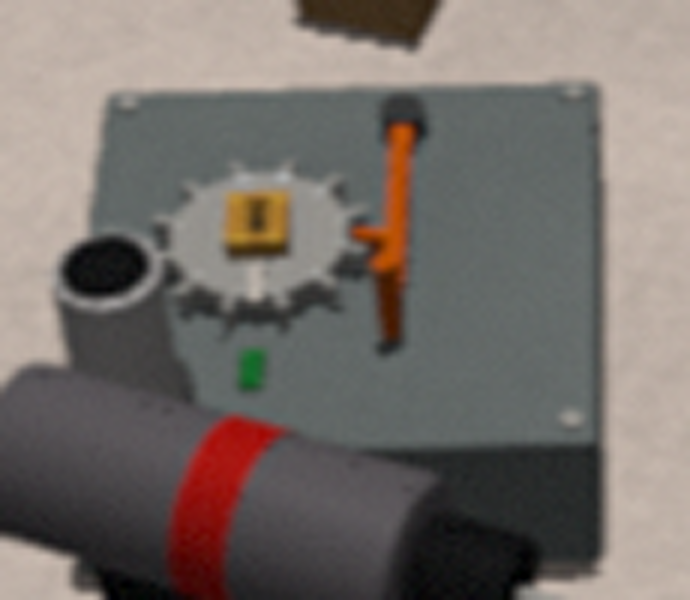

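View pics/c_sc_rack.png

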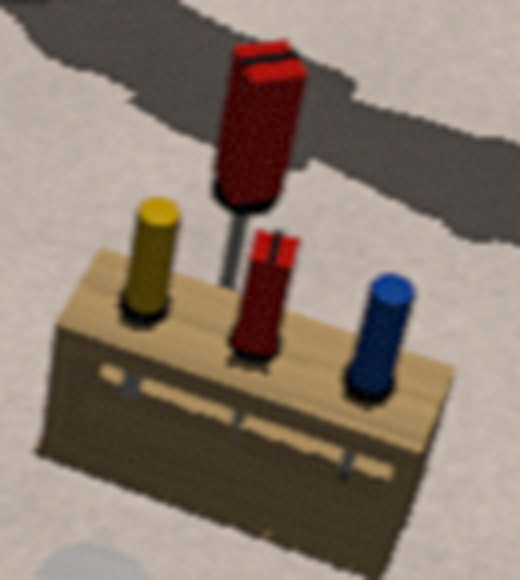

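Top crop: the damper's green stripe is at about (401,211) px, the red one at (429,226), the brass head at (409,232), the pawl post at (385,221) and the pivot at (399,264). The flat driver is in the rack's middle hole at about (219,256), with its stripe running across the rack. Now positions by colour masks.

```bash
cat >> h.py <<'E'
def ray(n,uv,st=None):
    """origin, direction (world) for pixel uv"""
    p=arm.camera_params(n); K=p['K']
    d=np.array([(uv[0]-K[0,2])/K[0,0],(uv[1]-K[1,2])/K[1,1]]); u=d.copy()
    for _ in range(20): u=d/(1+p['k1']*(u@u))
    v=np.array([u[0],u[1],1.])
    if n=='wrist':
        P,R=pose(st) if not isinstance(st,tuple) else st
        T=np.array(p['tool_from_camera'])
        return R.apply(T[:3,3])+P, R.apply(T[:3,:3]@v)
    R=np.array(p['R']); return -R.T@np.array(p['t']), R.T@v
def onz(n,uv,z,st=None):
    o,d=ray(n,uv,st); return (o+d*(z-o[2])/d[2])
def proj(n,X,st=None):
    p=arm.camera_params(n);K=p['K']
    if n=='wrist':
        P,R=pose(st) if not isinstance(st,tuple) else st
        T=np.array(p['tool_from_camera']); c=T[:3,:3].T@(R.inv().apply(np.array(X)-P)-T[:3,3])
    else: c=np.array(p['R'])@X+p['t']
    u=c[:2]/c[2]; u=u*(1+p['k1']*(u@u)); return K[0,0]*u+K[:2,2]
def tri(obs):
    A=np.zeros((3,3));b=np.zeros(3)
    for o,d in obs:
        d=d/np.linalg.norm(d);M=np.eye(3)-np.outer(d,d);A+=M;b+=M@o
    return np.linalg.solve(A,b)
def blobs(im,lo,hi,roi,mina=4):
    x0,y0,x1,y1=roi; h=cv2.cvtColor(im[y0:y1,x0:x1],cv2.COLOR_BGR2HSV)
    m=cv2.inRange(h,np.array(lo),np.array(hi))
    n,l,s,c=cv2.connectedComponentsWithStats(m)
    return [(int(s[i,4]),(c[i]+[x0,y0]).round(1).tolist(),(s[i,:4]+[x0,y0,0,0]).tolist()) for i in range(1,n) if s[i,4]>=mina]
E
python3 - <<'E'
from h import *
t=cv2.imread('pics/top0.png'); s=cv2.imread('pics/scene0.png')
P,R=pose(); print('tool axes in world (cols)\n',R.as_matrix().round(3))
roi=(340,180,460,295)
g=blobs(t,(50,80,30),(90,255,255),roi); r=blobs(t,(0,150,60),(4,255,255),roi); o=blobs(t,(5,140,60),(14,255,255),roi); br=blobs(t,(15,100,60),(30,255,255),roi)
print('green',g,'\nred',r,'\norange',o,'\nbrass',br)
for n,uv,z in [('c1',(349,214),.07),('c2',(373,286),.07),('c3',(447,261),.07),('green',(400.8,211.2),.07),('red',(429.4,226.2),.07),('brass',(409.5,232),.093),('post',(385,221),.112),('pivot',(399,264.5),.08)]:
    print(n,onz('top',uv,z).round(4))
roi=(170,225,290,325)
print('red',blobs(t,(0,150,60),(6,255,255),roi)+blobs(t,(174,150,60),(180,255,255),roi)); print('blue',blobs(t,(105,150,60),(120,255,255),roi)); print('yel',blobs(t,(20,140,90),(30,255,255),roi))
for n,uv in [('flat',(218.5,256)),('blue',(192.5,251)),('yel',(245.5,260.5))]: print(n,onz('top',uv,.175).round(4))
for n,uv in [('r1',(186,238)),('r2',(181,264)),('r3',(262,279)),('r4',(266.5,251.5))]: print(n,onz('top',uv,.1).round(4))
E
```

```text
tool axes in world (cols)
 [[ 0.323 -0.    -0.946]
 [ 0.946 -0.001  0.323]
 [-0.001 -1.    -0.   ]]
green [(22, [400.5, 211.0], [399, 208, 4, 7])] 
red [(20, [429.2, 225.6], [426, 224, 7, 4])] 
orange [(141, [390.4, 239.8], [383, 219, 16, 43])] 
brass [(90, [409.3, 231.7], [404, 226, 12, 12])]
c1 [ 0.6263 -0.0839  0.07  ]
c2 [ 0.4385 -0.1417  0.07  ]
c3 [ 0.5004 -0.3328  0.07  ]
green [ 0.6317 -0.2184  0.07  ]
red [ 0.5913 -0.291   0.07  ]
brass [ 0.5737 -0.2357  0.093 ]
post [ 0.5999 -0.1721  0.112 ]
pivot [ 0.4921 -0.2084  0.08  ]
red [(38, [215.4, 254.8], [214, 250, 4, 11]), (42, [221.4, 255.0], [220, 250, 4, 11]), (68, [223.4, 301.3], [217, 297, 14, 10]), (89, [227.6, 308.3], [221, 303, 14, 11])]
blue [(59, [192.3, 250.2], [188, 246, 9, 9])]
yel [(67, [244.6, 259.8], [240, 256, 10, 9])]
flat [0.5103 0.2379 0.175 ]
blue [0.5233 0.3006 0.175 ]
yel [0.4985 0.1728 0.175 ]
r1 [0.5651 0.3332 0.1   ]
r2 [0.499 0.345 0.1  ]
r3 [0.4582 0.1402 0.1   ]
r4 [0.5278 0.1286 0.1   ]
```

```bash
cat >> h.py <<'E'
def heading():
    P,R=pose(); x=R.apply([1,0,0]); return np.arctan2(x[1],x[0])
def down(h): # tool-down rotation with tool x at heading h
    c,s=np.cos(h),np.sin(h); return Rn.from_matrix(np.array([[c,0,-s],[s,0,c],[0,-1,0]]))
def plan(wps,step=6.0,turn=.18):
    """wps: list of (x,y,z,heading deg); prints rows in tool axes, cm/rad"""
    P,R=pose(); tot=0; out=[]
    for w in wps:
        T=np.array(w[:3]); RT=down(np.radians(w[3]))
        D=T-P; rv=(R.inv()*RT).as_rotvec()
        n=int(max(np.ceil(np.linalg.norm(D)*100/step-.01),np.ceil(np.linalg.norm(rv)/turn-.01),1))
        for i in range(n):
            d=R.inv().apply(D/n)*100
            row=[round(v,2) for v in d]+[round(v,3) for v in rv/n]
            out.append(row); R=R*Rn.from_rotvec(rv/n)
        P=T; R=RT
    for i,r in enumerate(out): print(i+1,dict(zip(['x','y','z','rx','ry','rz'],r)))
# damper estimate
class D: h=np.radians(17.6); c=np.array([.5634,-.2084])
def own(x,y,z=0): # damper own mm -> world m
    c,s=np.cos(D.h),np.sin(D.h); return np.array([D.c[0]+(c*x-s*y)/1e3,D.c[1]+(s*x+c*y)/1e3,z])
E
python3 - <<'E'
from h import *
print(own(45,22),own(0,-30))
w=own(40,10,.26)
plan([(.202,.591,.36,71.1),(*w[:2],.36,17.6),(*w,17.6)])
E
```

```text
[ 0.59964144 -0.17382316  0.        ] [ 0.5724711  -0.23699572  0.        ]
1 {'x': np.float64(-0.01), 'y': np.float64(-5.74), 'z': np.float64(-0.01), 'rx': np.float64(0.0), 'ry': np.float64(0.0), 'rz': np.float64(-0.001)}
2 {'x': np.float64(-0.01), 'y': np.float64(-5.74), 'z': np.float64(-0.01), 'rx': np.float64(0.0), 'ry': np.float64(0.0), 'rz': np.float64(-0.001)}
3 {'x': np.float64(-4.05), 'y': np.float64(0.0), 'z': np.float64(-4.18), 'rx': np.float64(0.0), 'ry': np.float64(0.062), 'rz': np.float64(0.0)}
4 {'x': np.float64(-3.78), 'y': np.float64(0.0), 'z': np.float64(-4.42), 'rx': np.float64(0.0), 'ry': np.float64(0.062), 'rz': np.float64(0.0)}
5 {'x': np.float64(-3.5), 'y': np.float64(0.0), 'z': np.float64(-4.65), 'rx': np.float64(0.0), 'ry': np.float64(0.062), 'rz': np.float64(0.0)}
6 {'x': np.float64(-3.2), 'y': np.float64(0.0), 'z': np.float64(-4.86), 'rx': np.float64(0.0), 'ry': np.float64(0.062), 'rz': np.float64(0.0)}
7 {'x': np.float64(-2.89), 'y': np.float64(0.0), 'z': np.float64(-5.05), 'rx': np.float64(0.0), 'ry': np.float64(0.062), 'rz': np.float64(0.0)}
8 {'x': np.f
[... 1010 characters left out ...]
p.float64(-0.13), 'y': np.float64(0.0), 'z': np.float64(-5.82), 'rx': np.float64(0.0), 'ry': np.float64(0.062), 'rz': np.float64(0.0)}
16 {'x': np.float64(0.23), 'y': np.float64(0.0), 'z': np.float64(-5.82), 'rx': np.float64(0.0), 'ry': np.float64(0.062), 'rz': np.float64(0.0)}
17 {'x': np.float64(0.59), 'y': np.float64(0.0), 'z': np.float64(-5.79), 'rx': np.float64(0.0), 'ry': np.float64(0.062), 'rz': np.float64(0.0)}
18 {'x': np.float64(0.0), 'y': np.float64(5.0), 'z': np.float64(0.0), 'rx': np.float64(0.0), 'ry': np.float64(0.0), 'rz': np.float64(0.0)}
19 {'x': np.float64(0.0), 'y': np.float64(5.0), 'z': np.float64(0.0), 'rx': np.float64(0.0), 'ry': np.float64(0.0), 'rz': np.float64(0.0)}
```

Request:
move_arm(series=[{"y":-5.7},{"y":-5.7},{"x":-4.0,"z":-4.2,"ry":0.06},{"x":-3.8,"z":-4.4,"ry":0.06},{"x":-3.5,"z":-4.6,"ry":0.06},{"x":-3.2,"z":-4.9,"ry":0.06},{"x":-2.9,"z":-5.0,"ry":0.06},{"x":-2.6,"z":-5.2,"ry":0.06},{"x":-2.2,"z":-5.4,"ry":0.06},{"x":-1.9,"z":-5.5,"ry":0.06},{"x":-1.6,"z":-5.6,"ry":0.06},{"x":-1.2,"z":-5.7,"ry":0.06}], jaw=0)

```text
invalid input
```

```bash
python3 - <<'E'
from h import *
s=arm.observe(); print(s['clock'],s['position'],np.degrees(heading()),s['joints'].round(2))
w=own(40,10,.26)
plan([(*w[:2],.34,17.6),(*w,17.6)])
E
```

```text
0.15 [0.20176645 0.59118165 0.24516211] 71.15558708099897 [-1.34  0.44  0.02  1.57 -0.01  1.13 -0.08]
1 {'x': np.float64(-4.05), 'y': np.float64(-0.63), 'z': np.float64(-4.18), 'rx': np.float64(0.0), 'ry': np.float64(0.062), 'rz': np.float64(-0.0)}
2 {'x': np.float64(-3.79), 'y': np.float64(-0.63), 'z': np.float64(-4.42), 'rx': np.float64(0.0), 'ry': np.float64(0.062), 'rz': np.float64(-0.0)}
3 {'x': np.float64(-3.5), 'y': np.float64(-0.63), 'z': np.float64(-4.65), 'rx': np.float64(0.0), 'ry': np.float64(0.062), 'rz': np.float64(-0.0)}
4 {'x': np.float64(-3.21), 'y': np.float64(-0.63), 'z': np.float64(-4.86), 'rx': np.float64(0.0), 'ry': np.float64(0.062), 'rz': np.float64(-0.0)}
5 {'x': np.float64(-2.9), 'y': np.float64(-0.63), 'z': np.float64(-5.05), 'rx': np.float64(0.0), 'ry': np.float64(0.062), 'rz': np.float64(-0.0)}
6 {'x': np.float64(-2.58), 'y': np.float64(-0.63), 'z': np.float64(-5.22), 'rx': np.float64(0.0), 'ry': np.float64(0.062), 'rz': np.float64(-0.0)}
7 {'x': np.float64(-2.25), 'y': np.float64(-0.63), 'z': np.float64(-5.37), 'rx': np.float64(0.0), 'ry': np.float64(0.0
[... 784 characters left out ...]
(-0.13), 'y': np.float64(-0.63), 'z': np.float64(-5.82), 'rx': np.float64(0.0), 'ry': np.float64(0.062), 'rz': np.float64(-0.0)}
14 {'x': np.float64(0.23), 'y': np.float64(-0.63), 'z': np.float64(-5.82), 'rx': np.float64(0.0), 'ry': np.float64(0.062), 'rz': np.float64(-0.0)}
15 {'x': np.float64(0.59), 'y': np.float64(-0.63), 'z': np.float64(-5.79), 'rx': np.float64(0.0), 'ry': np.float64(0.062), 'rz': np.float64(-0.0)}
16 {'x': np.float64(0.0), 'y': np.float64(4.0), 'z': np.float64(0.0), 'rx': np.float64(0.0), 'ry': np.float64(0.0), 'rz': np.float64(0.0)}
17 {'x': np.float64(0.0), 'y': np.float64(4.0), 'z': np.float64(0.0), 'rx': np.float64(0.0), 'ry': np.float64(0.0), 'rz': np.float64(0.0)}
```

Request:
move_arm(series=[{"x":0,"y":-5.7,"z":0,"rx":0,"ry":0,"rz":0},{"x":0,"y":-5.7,"z":0,"rx":0,"ry":0,"rz":0},{"x":-4.0,"y":0,"z":-4.2,"rx":0,"ry":0.06,"rz":0},{"x":-3.8,"y":0,"z":-4.4,"rx":0,"ry":0.06,"rz":0},{"x":-3.5,"y":0,"z":-4.6,"rx":0,"ry":0.06,"rz":0},{"x":-3.2,"y":0,"z":-4.9,"rx":0,"ry":0.06,"rz":0},{"x":-2.9,"y":0,"z":-5.0,"rx":0,"ry":0.06,"rz":0},{"x":-2.6,"y":0,"z":-5.2,"rx":0,"ry":0.06,"rz":0},{"x":-2.2,"y":0,"z":-5.4,"rx":0,"ry":0.06,"rz":0},{"x":-1.9,"y":0,"z":-5.5,"rx":0,"ry":0.06,"rz":0},{"x":-1.6,"y":0,"z":-5.6,"rx":0,"ry":0.06,"rz":0},{"x":-1.2,"y":0,"z":-5.7,"rx":0,"ry":0.06,"rz":0}], jaw=0)

```text
clock: 1.65
position: [0.4726, 0.0616, 0.3616]
ee_rot: [-1.515, -0.493, 0.496]
force: [1.4, 0.0, 0.1]
width: 0.007
```

```bash
sed -i "s/row=\[round(v,2) for v in d\]+\[round(v,3) for v in rv\/n\]/row=[round(float(v),2) for v in d]+[round(float(v),3) for v in rv\/n]/; s/print(i+1,dict(.*/print(i+1,r)/" h.py; python3 - <<'E'
from h import *
s=arm.observe(); print(s['clock'],s['position'],np.degrees(heading()),s['joints'].round(2),s['width'])
w=own(40,10,.26)
plan([(*w[:2],.34,17.6),(*w,17.6)])
E
```

```text
1.65 [0.4726108  0.0616363  0.36164116] 36.17342761294471 [-0.69  0.1   0.51  1.76 -0.05  1.3   0.45] 0.006767574551167805
1 [-0.9, 0.44, -5.5, 0.0, 0.065, -0.0]
2 [-0.54, 0.44, -5.54, 0.0, 0.065, -0.0]
3 [-0.18, 0.44, -5.57, 0.0, 0.065, -0.0]
4 [0.18, 0.43, -5.57, 0.0, 0.065, -0.0]
5 [0.54, 0.43, -5.54, 0.0, 0.065, -0.0]
6 [0.0, 4.0, 0.0, 0.0, 0.0, 0.0]
7 [0.0, 4.0, 0.0, 0.0, 0.0, 0.0]
```

Request:
move_arm(series=[{"x":-0.9,"y":0.4,"z":-5.5,"rx":0,"ry":0.065,"rz":0},{"x":-0.5,"y":0.4,"z":-5.5,"rx":0,"ry":0.065,"rz":0},{"x":-0.2,"y":0.4,"z":-5.6,"rx":0,"ry":0.065,"rz":0},{"x":0.2,"y":0.4,"z":-5.6,"rx":0,"ry":0.065,"rz":0},{"x":0.5,"y":0.4,"z":-5.5,"rx":0,"ry":0.065,"rz":0},{"x":0,"y":4,"z":0,"rx":0,"ry":0,"rz":0},{"x":0,"y":4,"z":0,"rx":0,"ry":0,"rz":0},{"x":0,"y":0,"z":0,"rx":0,"ry":0,"rz":0}])

```text
clock: 2.65
position: [0.6005, -0.2012, 0.258]
ee_rot: [-1.562, -0.226, 0.229]
force: [0.2, 0.1, 0.1]
width: 0.009
```

```bash
python3 - <<'E'
from h import *
s=arm.observe(); print(s['clock'],s['position'].tolist(),s['ee_rot'].tolist(),np.degrees(heading()),s['joints'].round(2))
cv2.imwrite('pics/w1.png',arm.get_image('wrist'))
for n,p in [('post',own(45,22,.112)),('slot',own(0,-30,.093)),('pivot',own(-70,22,.08))]: print(n,proj('wrist',p,s))
E
```

```text
2.65 [0.6005196652008828, -0.2011867979514841, 0.2580153721652256] [-1.5622973000168845, -0.2258925603693512, 0.22916705097582127] 16.60093090100011 [-0.21  0.49  0.68  1.57 -0.32  1.19  0.83]
post [329.59545639 195.32452003]
slot [277.08621321 252.99706433]
pivot [194.16314625 191.60177659]
```

View pics/w1.png

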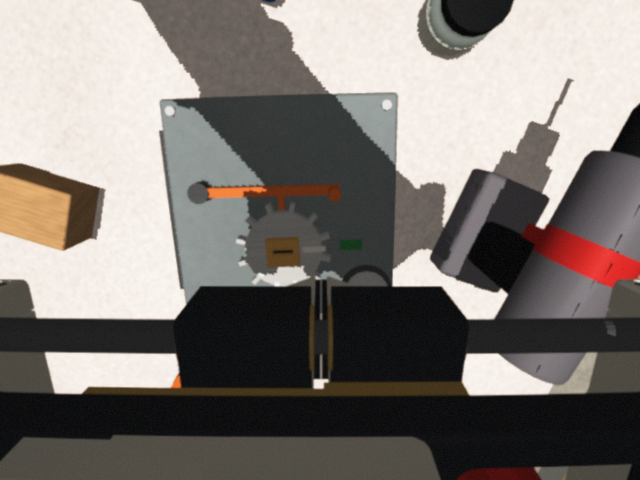

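The wrist picture shows the pivot at (199,192), the post at about (334,192), the brass head at (284,251) with the slot at (283,252), and the green stripe at (350,244).

```bash
python3 - <<'E'
from h import *
im=cv2.imread('pics/w1.png'); s=arm.observe(); roi=(150,80,410,285)
br=blobs(im,(12,100,60),(28,255,255),(255,230,310,275)); o=blobs(im,(2,140,60),(12,255,255),roi,10); g=blobs(im,(50,80,30),(90,255,255),roi)
print(br,o,g)
for n,uv,z in [('post',(334,193),.112),('pivot',(199,192),.08),('brass',br[0][1] if br else (284,251),.093),('slot',(283,251.5),.093),('c1',(163,100),.07),('c2',(397,94),.07),('s1',(169,111),.07),('s2',(387,104),.07),('green',g[0][1] if g else (350,244),.07)]:
    print(n,onz('wrist',uv,z,s).round(4))
c=cv2.resize(im[170:290,170:410],None,fx=3.3,fy=3.3,interpolation=cv2.INTER_CUBIC); cv2.imwrite('pics/w1c.png',c)
E
```

```text
[(888, [282.2, 251.6], [265, 237, 35, 31])] [(1536, [277.0, 191.6], [207, 184, 134, 26])] [(221, [350.5, 244.5], [340, 239, 22, 11])]
post [ 0.6039 -0.1719  0.112 ]
pivot [ 0.4951 -0.2087  0.08  ]
brass [ 0.5778 -0.2357  0.093 ]
slot [ 0.5784 -0.2354  0.093 ]
c1 [ 0.4475 -0.1438  0.07  ]
c2 [ 0.6329 -0.084   0.07  ]
s1 [ 0.454  -0.1511  0.07  ]
s2 [ 0.6275 -0.0938  0.07  ]
green [ 0.6359 -0.219   0.07  ]
```

View pics/w1c.png

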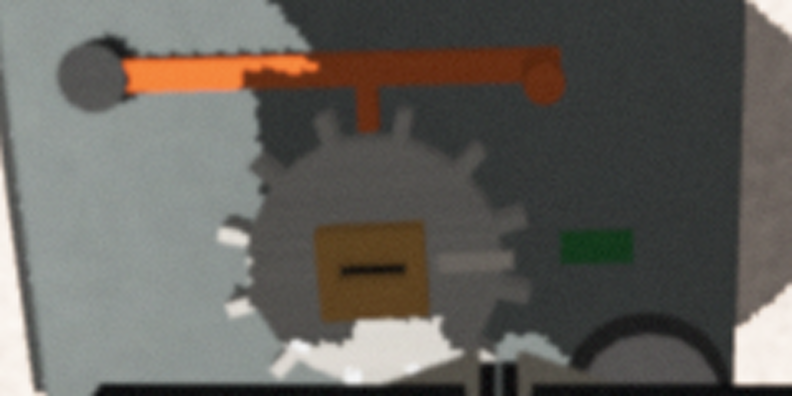

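```bash
cat >> h.py <<'E'
D.h=np.radians(18.2); D.c=np.array([.5663,-.2070])
def toown(P):
    c,s=np.cos(D.h),np.sin(D.h); d=(np.array(P[:2])-D.c)*1e3; return np.array([c*d[0]+s*d[1],-s*d[0]+c*d[1],P[2]*1e3]).round(1)
E
python3 - <<'E'
from h import *
print(toown(pose()[0]))
plan([(*own(45,-5,.20),18.2),(*own(45,-5,.111),18.2)])
E
```

```text
[ 35.1  -5.8 260.1]
1 [0.49, 3.0, 0.07, 0.002, -0.014, -0.0]
2 [0.49, 3.0, 0.05, 0.002, -0.014, -0.0]
3 [0.0, 4.45, 0.0, 0.0, 0.0, 0.0]
4 [0.0, 4.45, 0.0, 0.0, 0.0, 0.0]
```

Request:
move_arm(series=[{"x":0.5,"y":3,"z":0.07,"rx":0,"ry":-0.014,"rz":0},{"x":0.5,"y":3,"z":0.05,"rx":0,"ry":-0.014,"rz":0},{"x":0,"y":4,"z":0,"rx":0,"ry":0,"rz":0},{"x":0,"y":3.5,"z":0,"rx":0,"ry":0,"rz":0},{"x":0,"y":0,"z":0,"rx":0,"ry":0,"rz":0}])

```text
clock: 3.32
position: [0.6192, -0.1977, 0.1337]
ee_rot: [-1.565, -0.267, 0.242]
force: [-0.5, -0.1, 0.4]
width: 0.005
```

```bash
python3 - <<'E'
from h import *
s=arm.observe();print(toown(pose()[0]),np.degrees(heading()),s['force'])
cv2.imwrite('pics/w2.png',arm.get_image('wrist'))
E
```

```text
[ 53.1  -7.7 133.7] 18.56044116975878 [-0.53124922 -0.13171148  0.39749252]
```

View pics/w2.png

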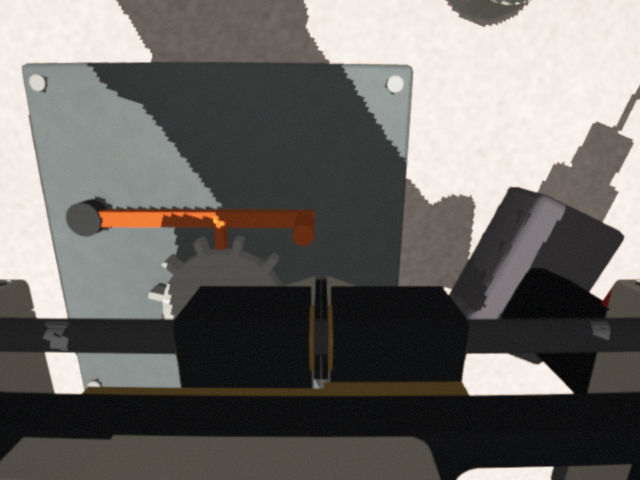

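The post top is at (303,236), the closed fingers are at (320,290), and the post sits slightly to their left. I'll compute and close in.

```bash
python3 - <<'E'
from h import *
s=arm.observe();print(toown(pose()[0]),pose()[1].as_matrix().round(3).tolist())
p=onz('wrist',(303,234),.112,s); print('post',p,toown(p))
plan([(*own(45,-5,.110),18.2)],step=3)
print('full push'); 
for a in (0,.1,.2,.3,.4,.5): print(a, [round(v,1) for v in (-70+115*np.cos(a),22+115*np.sin(a)-14.5)])
E
```

```text
[ 53.9  -8.7 135.5] [[0.948, 0.021, -0.318], [0.318, -0.007, 0.948], [0.017, -1.0, -0.013]]
post [ 0.60423966 -0.17325386  0.112     ] [ 46.6  20.2 112. ]
1 [-0.94, 2.53, 0.41, 0.013, 0.006, 0.017]
full push
0 [np.float64(45.0), np.float64(7.5)]
0.1 [np.float64(44.4), np.float64(19.0)]
0.2 [np.float64(42.7), np.float64(30.3)]
0.3 [np.float64(39.9), np.float64(41.5)]
0.4 [np.float64(35.9), np.float64(52.3)]
0.5 [np.float64(30.9), np.float64(62.6)]
```

Request:
move_arm(series=[{"x":-0.8,"y":2.5,"z":0.2,"rx":0.013,"ry":0.006,"rz":0.017},{"x":0,"y":0,"z":0.5,"rx":0,"ry":0,"rz":0},{"x":0,"y":0,"z":1,"rx":0,"ry":0,"rz":0},{"x":0,"y":0,"z":1,"rx":0,"ry":0,"rz":0},{"x":-0.1,"y":0,"z":1,"rx":0,"ry":0,"rz":0},{"x":-0.2,"y":0,"z":1,"rx":0,"ry":0,"rz":0}])

```text
clock: 4.12
position: [0.598, -0.1561, 0.1162]
ee_rot: [-1.56, -0.256, 0.243]
force: [-0.7, -1.2, 0.3]
width: 0.005
```

```bash
python3 - <<'E'
from h import *
s=arm.observe();print(toown(pose()[0]),s['force'],s['ft_torque'])
plan([(*own(33,59,.110),18.2)],step=1.2)
E
```

```text
[ 46.   38.5 116.2] [-0.67217511 -1.1924221   0.25804133] [-0.33781331  0.09655516  0.02890919]
1 [-0.44, 0.2, 0.69, 0.002, 0.0, 0.003]
2 [-0.43, 0.2, 0.68, 0.002, 0.0, 0.003]
3 [-0.43, 0.2, 0.68, 0.002, 0.0, 0.003]
```

Request:
move_arm(series=[{"x":-0.4,"y":0.2,"z":0.7,"rx":0,"ry":0,"rz":0},{"x":-0.4,"y":0.1,"z":0.7,"rx":0,"ry":0,"rz":0},{"x":-0.4,"y":0,"z":0.4,"rx":0,"ry":0,"rz":0},{"x":0,"y":0,"z":0,"rx":0,"ry":0,"rz":0}])

```text
clock: 4.62
position: [0.5796, -0.1406, 0.1131]
ee_rot: [-1.559, -0.258, 0.243]
force: [-0.2, 0.4, -0.6]
width: 0.003
```

```bash
python3 - <<'E'
from h import *
s=arm.observe();print(toown(pose()[0]),s['force'],s['ft_torque'])
cv2.imwrite('pics/w3.png',arm.get_image('wrist'))
E
```

```text
[ 33.4  58.9 113.1] [-0.24344861  0.40654494 -0.63212464] [-0.03110713  0.02876522  0.04995724]
```

View pics/w3.png

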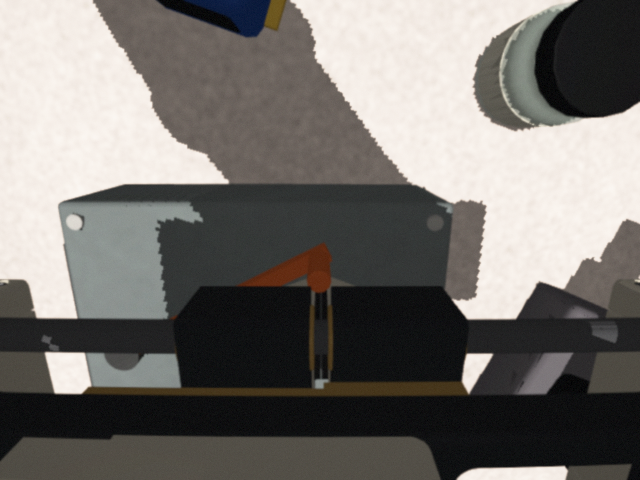

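The post at (318,280) is now pushed well out, with the pawl at an angle of about 0.45. Now back off, lift and go over the rack.

```bash
python3 - <<'E'
from h import *
P=pose()[0]
b=own(33,45,.114)
plan([(*b,18.2),(*b[:2],.24,18.2),(.512,.225,.29,-11)])
E
```

```text
1 [-0.06, -0.08, -1.38, 0.004, 0.001, 0.009]
2 [0.0, -4.2, 0.0, 0.0, 0.0, 0.0]
3 [0.0, -4.2, -0.0, 0.0, 0.0, 0.0]
4 [0.0, -4.2, -0.0, 0.0, 0.0, 0.0]
5 [0.72, -0.71, 5.46, 0.0, 0.073, 0.0]
6 [0.32, -0.71, 5.5, 0.0, 0.073, 0.0]
7 [-0.08, -0.71, 5.51, 0.0, 0.073, 0.0]
8 [-0.48, -0.71, 5.49, 0.0, 0.073, 0.0]
9 [-0.88, -0.71, 5.44, 0.0, 0.073, 0.0]
10 [-1.27, -0.71, 5.36, 0.0, 0.073, 0.0]
11 [-1.66, -0.71, 5.25, 0.0, 0.073, 0.0]
```

Request:
move_arm(series=[{"x":0,"y":0,"z":-1.3,"rx":0.004,"ry":0,"rz":0.009},{"x":0,"y":-4.2,"z":-0.1,"rx":0,"ry":0,"rz":0},{"x":0,"y":-4.2,"z":0,"rx":0,"ry":0,"rz":0},{"x":0,"y":-4.2,"z":0,"rx":0,"ry":0,"rz":0},{"x":0.7,"y":-0.7,"z":5.4,"rx":0,"ry":0.073,"rz":0},{"x":0.3,"y":-0.7,"z":5.5,"rx":0,"ry":0.073,"rz":0},{"x":-0.1,"y":-0.7,"z":5.5,"rx":0,"ry":0.073,"rz":0},{"x":-0.5,"y":-0.7,"z":5.5,"rx":0,"ry":0.073,"rz":0},{"x":-0.9,"y":-0.7,"z":5.4,"rx":0,"ry":0.073,"rz":0},{"x":-1.3,"y":-0.7,"z":5.4,"rx":0,"ry":0.073,"rz":0},{"x":-1.6,"y":-0.7,"z":5.0,"rx":0,"ry":0.073,"rz":0},{"x":0,"y":0,"z":0,"rx":0,"ry":0,"rz":0}], jaw=6)

```text
clock: 6.18
position: [0.5228, 0.221, 0.2943]
ee_rot: [-1.572, 0.173, -0.178]
force: [-0.6, -0.6, -0.1]
width: 0.653
```

```bash
python3 - <<'E'
from h import *
s=arm.observe();print(s['clock'],s['position'],np.degrees(heading()),s['joints'].round(2),s['width'])
cv2.imwrite('pics/w4.png',arm.get_image('wrist'))
print(s['position'].tolist(),s['ee_rot'].tolist())
E
```

```text
6.175 [0.52281342 0.22100971 0.29426578] -12.784416599195213 [-1.08  0.36  0.8   1.69 -0.27  1.21 -0.44] 0.6529392191451782
[0.522813418653968, 0.22100970706106138, 0.2942657806490764] [-1.5721308003956354, 0.17319971157732791, -0.17758746846571122]
```

View pics/w4.png

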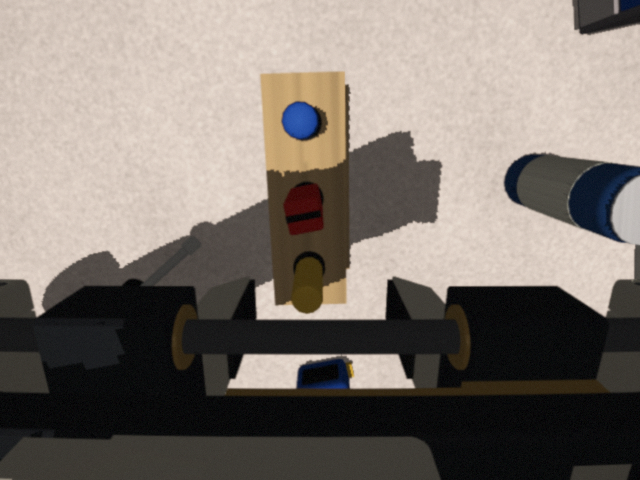

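The flat driver's red top is at about (305,215) with its stripe nearly horizontal. Yellow is at (307,295) and blue at (300,120). I'll zoom in.

```bash
python3 - <<'E'
from h import *
im=cv2.imread('pics/w4.png'); st=(np.array([0.522813418653968, 0.22100970706106138, 0.2942657806490764]),Rn.from_rotvec([-1.5721308003956354, 0.17319971157732791, -0.17758746846571122]))
cv2.imwrite('pics/w4c.png',cv2.resize(cv2.convertScaleAbs(im[170:250,265:345],alpha=1.8),None,fx=7,fy=7,interpolation=cv2.INTER_CUBIC))
for n,uv,z in [('flat',(305,216),.175),('yel',(307,299),.175),('blue',(299.5,120),.175)]: print(n,onz('wrist',uv,z,st).round(4))
print(blobs(im,(0,150,40),(8,255,255),(265,170,345,250)),blobs(im,(170,150,40),(180,255,255),(265,170,345,250)))
E
```

```text
flat [0.5166 0.2387 0.175 ]
yel [0.5032 0.1761 0.175 ]
blue [0.528  0.3025 0.175 ]
[(1143, [303.6, 208.4], [283, 183, 41, 52])] [(4, [307.5, 185.5], [306, 185, 4, 2]), (13, [295.8, 191.8], [292, 189, 7, 8]), (10, [308.3, 190.3], [306, 188, 4, 7]), (4, [312.2, 192.2], [311, 191, 3, 3]), (6, [304.7, 194.2], [303, 192, 5, 5]), (6, [312.0, 198.0], [311, 197, 4, 4]), (5, [305.2, 200.6], [304, 199, 3, 4]), (4, [308.0, 199.5], [307, 199, 3, 2]), (4, [299.5, 201.0], [298, 200, 4, 3]), (20, [310.6, 205.7], [308, 201, 7, 11]), (4, [318.8, 200.8], [318, 200, 3, 3]), (4, [286.2, 205.0], [285, 204, 3, 3]), (6, [296.0, 206.3], [295, 204, 3, 5]), (6, [303.0, 205.8], [302, 204, 4, 5]), (5, [305.2, 207.6], [304, 206, 3, 4]), (9, [315.2, 208.3], [314, 206, 4, 5]), (6, [287.5, 211.3], [286, 210, 4, 4]), (7, [292.3, 210.3], [290, 210, 6, 2]), (4, [300.5, 212.0], [299, 211, 4, 3]), (9, [292.0, 214.0], [290, 213, 6, 3]), (6, [308.0, 224.8], [307, 223, 3, 5]), (5, [314.6, 224.8], [314, 223, 3, 4]), (4, [293.5, 228.2], [292, 227, 4, 3]), (4, [307.2, 230.0], [306, 229, 3, 3]), (6, [296.2, 232.2], [294, 231, 5, 3])]
```

View pics/w4c.png

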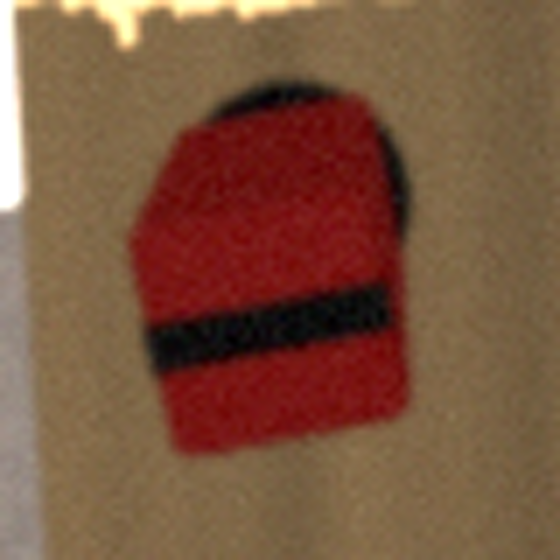

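```bash
python3 - <<'E'
from h import *
st=(np.array([0.522813418653968, 0.22100970706106138, 0.2942657806490764]),Rn.from_rotvec([-1.5721308003956354, 0.17319971157732791, -0.17758746846571122]))
a=onz('wrist',(286.7,220.3),.175,st);b=onz('wrist',(320.7,213.6),.175,st);a2=onz('wrist',(265+180/7,170+455/7),.175,st);b2=onz('wrist',(265+408/7,170+410/7),.175,st)
print(a,b,(a+b)/2,np.linalg.norm(a-b),np.degrees(np.arctan2(*(b-a)[1::-1])),np.degrees(np.arctan2(*(b2-a2)[1::-1])),np.linalg.norm(b2-a2))
c=(a+b)/2
h=np.degrees(np.arctan2(*(b-a)[1::-1]))
plan([(*c[:2],.21,h)],step=3.5)
E
```

```text
[0.50323814 0.23853093 0.175     ] [0.52775643 0.23791836 0.175     ] [0.51549728 0.23822464 0.175     ] 0.024525934609920908 -1.4311951789884447 -1.2872708939899933 0.02376380958480164
1 [-0.42, 2.8, 0.63, 0.003, -0.067, 0.001]
2 [-0.38, 2.81, 0.64, 0.003, -0.067, 0.001]
3 [-0.33, 2.81, 0.66, 0.003, -0.067, 0.001]
```

Request:
move_arm(series=[{"x":-0.4,"y":2.8,"z":0.6,"rx":0.003,"ry":-0.067,"rz":0},{"x":-0.4,"y":2.8,"z":0.6,"rx":0.003,"ry":-0.067,"rz":0},{"x":-0.3,"y":2.8,"z":0.6,"rx":0.003,"ry":-0.067,"rz":0},{"x":0,"y":0,"z":0,"rx":0,"ry":0,"rz":0}])

```text
clock: 6.72
position: [0.5202, 0.2286, 0.2093]
ee_rot: [-1.575, 0.017, -0.027]
force: [0.7, -0.0, 0.7]
width: 0.655
```

```bash
python3 - <<'E'
from h import *
s=arm.observe();print(s['clock'],s['position'],np.degrees(heading()),s['force'])
cv2.imwrite('pics/w5.png',arm.get_image('wrist'))
plan([(.5155,.2382,.149,-1.4)],step=3.5)
E
```

```text
6.725 [0.52018814 0.22856179 0.20932371] -1.612159541960027 [ 0.73922176 -0.01997671  0.67523618]
1 [-0.33, 3.08, 0.5, 0.002, -0.003, 0.004]
2 [-0.31, 3.08, 0.49, 0.002, -0.003, 0.004]
```

View pics/w5.png

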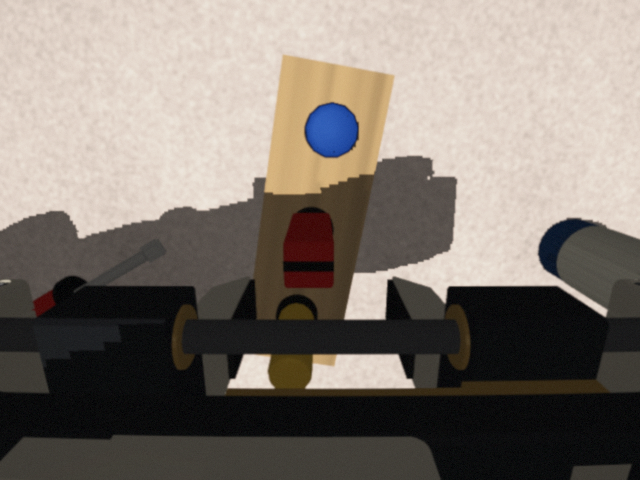

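The handle is now square to the jaws: the stripe is horizontal at (309,267), with about 10 px of lateral offset.

```bash
python3 - <<'E'
from h import *
c=onz('wrist',(308.7,266.5),.175); print(c)
plan([(*c[:2],.185,-1.6),(*c[:2],.149,-1.6)],step=4)
E
```

```text
[0.51640291 0.23762254 0.175     ]
1 [-0.54, 2.57, 0.92, 0.003, -0.002, 0.009]
2 [0.0, 3.6, 0.0, 0.0, 0.0, 0.0]
```

Request:
move_arm(series=[{"x":-0.5,"y":1.8,"z":0.9,"rx":0.003,"ry":0,"rz":0.009},{"x":0,"y":1.5,"z":0.1,"rx":0,"ry":0,"rz":0},{"x":0,"y":1.5,"z":0,"rx":0,"ry":0,"rz":0},{"x":0,"y":1.0,"z":0,"rx":0,"ry":0,"rz":0},{"x":0,"y":0,"z":0,"rx":0,"ry":0,"rz":0}])

```text
clock: 7.4
position: [0.5187, 0.2375, 0.151]
ee_rot: [-1.57, 0.026, -0.029]
force: [-0.8, -0.4, 0.7]
width: 0.652
```

```bash
python3 - <<'E'
from h import *
s=arm.observe();print(s['clock'],s['position'],np.degrees(heading()),s['force'])
plan([(.5164,.2376,.149,-1.6)],step=4)
E
```

```text
7.4 [0.51868289 0.23745434 0.15104533] -1.98906230642896 [-0.78145968 -0.3503923   0.7096341 ]
1 [-0.23, 0.2, 0.01, -0.001, -0.007, 0.002]
```

Request:
move_arm(series=[{"x":-0.2,"y":0.1,"z":0,"rx":0,"ry":-0.007,"rz":0.002},{"x":0,"y":0,"z":0,"rx":0,"ry":0,"rz":0},{"x":0,"y":0,"z":0,"rx":0,"ry":0,"rz":0},{"x":0,"y":0,"z":0,"rx":0,"ry":0,"rz":0}], jaw=0, newtons=45)

```text
clock: 7.9
position: [0.5171, 0.2377, 0.1511]
ee_rot: [-1.569, 0.02, -0.022]
force: [3.5, 0.4, -0.9]
width: 0.269
```

```bash
python3 - <<'E'
from h import *
s=arm.observe();print(s['clock'],s['position'],np.degrees(heading()),s['force'],s['ft_torque'],s['width']*91.8)
cv2.imwrite('pics/w6.png',arm.get_image('wrist'))
E
```

```text
7.9 [0.51710349 0.23774983 0.15111444] -1.5576214719218986 [ 3.48417738  0.43464647 -0.87905295] [-0.07809444 -0.13187534 -0.03291158] 24.66102981843123
```

View pics/w6.png

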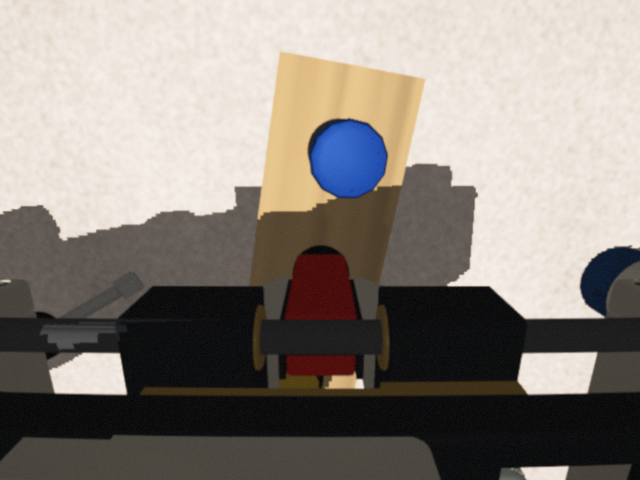

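```bash
python3 - <<'E'
from h import *
plan([(.5171,.2377,.345,-1.6),(.578,-.2355,.33,19),(.578,-.2355,.25,19)],step=6)
E
```

```text
1 [0.01, -4.85, 0.01, -0.0, 0.0, 0.0]
2 [0.0, -4.85, 0.01, -0.0, 0.0, 0.0]
3 [0.0, -4.85, 0.0, -0.0, 0.0, 0.0]
4 [0.0, -4.85, 0.0, -0.0, 0.0, 0.0]
5 [0.93, 0.19, -5.89, 0.0, -0.045, 0.0]
6 [0.66, 0.19, -5.93, 0.0, -0.045, 0.0]
7 [0.39, 0.19, -5.95, 0.0, -0.045, 0.0]
8 [0.13, 0.19, -5.96, 0.0, -0.045, 0.0]
9 [-0.14, 0.19, -5.96, 0.0, -0.045, 0.0]
10 [-0.41, 0.19, -5.95, 0.0, -0.045, 0.0]
11 [-0.68, 0.19, -5.93, 0.0, -0.045, 0.0]
12 [-0.94, 0.19, -5.89, 0.0, -0.045, 0.0]
13 [0.0, 4.0, 0.0, 0.0, 0.0, 0.0]
14 [0.0, 4.0, 0.0, 0.0, 0.0, 0.0]
```

Request:
move_arm(series=[{"x":0,"y":-2,"z":0,"rx":0,"ry":0,"rz":0},{"x":0,"y":-4.5,"z":0,"rx":0,"ry":0,"rz":0},{"x":0,"y":-5,"z":0,"rx":0,"ry":0,"rz":0},{"x":0,"y":-5,"z":0,"rx":0,"ry":0,"rz":0},{"x":0,"y":-3,"z":0,"rx":0,"ry":0,"rz":0},{"x":0,"y":0,"z":0,"rx":0,"ry":0,"rz":0}])

```text
clock: 8.7
position: [0.5162, 0.2369, 0.3513]
ee_rot: [-1.57, 0.022, -0.022]
force: [0.1, 0.1, -2.1]
width: 0.268
```

```bash
python3 - <<'E'
from h import *
s=arm.observe();print(s['clock'],s['position'],np.degrees(heading()),s['force'],s['width']*91.8)
cv2.imwrite('pics/w7.png',arm.get_image('wrist'))
plan([(.578,-.2355,.33,19),(.578,-.2355,.25,19)],step=6)
E
```

```text
8.7 [0.51621664 0.23688808 0.35130973] -1.597208949414647 [ 0.06230213  0.05872395 -2.09339491] 24.608281908314332
1 [0.94, 0.25, -5.88, 0.0, -0.045, -0.0]
2 [0.68, 0.25, -5.92, 0.0, -0.045, -0.0]
3 [0.41, 0.25, -5.94, 0.0, -0.045, -0.0]
4 [0.15, 0.25, -5.95, 0.0, -0.045, -0.0]
5 [-0.12, 0.25, -5.95, 0.0, -0.045, -0.0]
6 [-0.39, 0.25, -5.94, 0.0, -0.045, -0.0]
7 [-0.66, 0.25, -5.92, 0.0, -0.045, -0.0]
8 [-0.92, 0.25, -5.88, 0.0, -0.045, -0.0]
9 [0.0, 4.0, 0.0, 0.0, 0.0, 0.0]
10 [0.0, 4.0, 0.0, 0.0, 0.0, 0.0]
```

View pics/w7.png

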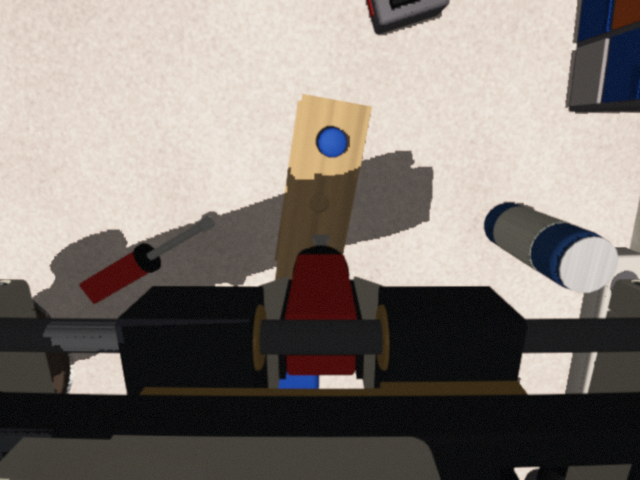

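The driver is lifted, its blade tip at (320,240). The empty hole shows at about (319,203). The look-alike is still standing at left. On to the damper.

Request:
move_arm(series=[{"x":0.9,"y":0.2,"z":-5.9,"rx":0,"ry":-0.045,"rz":0},{"x":0.7,"y":0.2,"z":-5.9,"rx":0,"ry":-0.045,"rz":0},{"x":0.4,"y":0.2,"z":-5.9,"rx":0,"ry":-0.045,"rz":0},{"x":0.1,"y":0.2,"z":-5.9,"rx":0,"ry":-0.045,"rz":0},{"x":-0.1,"y":0.2,"z":-5.9,"rx":0,"ry":-0.045,"rz":0},{"x":-0.4,"y":0.2,"z":-5.9,"rx":0,"ry":-0.045,"rz":0},{"x":-0.7,"y":0.2,"z":-5.9,"rx":0,"ry":-0.045,"rz":0},{"x":-0.9,"y":0.2,"z":-5.7,"rx":0,"ry":-0.045,"rz":0},{"x":0,"y":2,"z":0,"rx":0,"ry":0,"rz":0},{"x":0,"y":0,"z":0,"rx":0,"ry":0,"rz":0}])

```text
clock: 10.0
position: [0.5744, -0.2424, 0.2956]
ee_rot: [-1.55, -0.254, 0.293]
force: [0.4, 0.8, 0.0]
width: 0.266
```

```bash
python3 - <<'E'
from h import *
st=(np.array([0.51621664,0.23688808,0.35130973]),Rn.from_rotvec([-1.57,.022,-.022]))
print('hole',onz('wrist',(319,203),.1,st), 'tip',proj('wrist',st[0]+st[1].apply([0,.126,0]),st))
s=arm.observe();print(s['clock'],s['position'].tolist(),s['ee_rot'].tolist(),np.degrees(heading()),s['joints'].round(2))
cv2.imwrite('pics/w8.png',arm.get_image('wrist'))
plan([(.578,-.2355,.27,19)],step=6)
E
```

```text
hole [0.5151276  0.23886557 0.1       ] tip [320.02468754 236.01970341]
10.0 [0.5744365142120369, -0.2423792620539876, 0.29562838763367577] [-1.5503474015079648, -0.25391996909978715, 0.2933226772380835] 19.99364675861324 [-0.18  0.48  0.77  1.53 -0.33  1.29  0.97]
1 [0.65, 2.68, 0.59, -0.005, 0.017, -0.023]
```

View pics/w8.png

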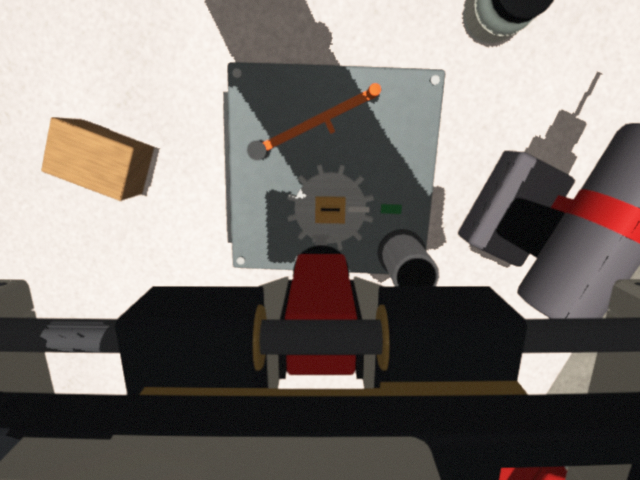

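The pawl is clearly out, with the post at (375,90) and the pivot at (257,150). The brass head is at (330,209), the slot is horizontal in view, and the white line is at (358,209) towards green. I'll go lower.

```bash
python3 - <<'E'
from h import *
st=(np.array([0.5744365142120369, -0.2423792620539876, 0.29562838763367577]),Rn.from_rotvec([-1.5503474015079648, -0.25391996909978715, 0.2933226772380835]))
im=cv2.imread('pics/w8.png'); b=blobs(im,(12,100,40),(28,255,255),(305,190,355,230)); print(b)
c=onz('wrist',b[0][1],.093,st); print('slot',c)
a=onz('wrist',(320,210),.093,st);e=onz('wrist',(368,209.5),.088,st);print(np.degrees(np.arctan2(*(e-a)[1::-1])))
cv2.imwrite('pics/w8c.png',cv2.resize(cv2.convertScaleAbs(im[180:260,280:380],alpha=1.6),None,fx=7,fy=7,interpolation=cv2.INTER_CUBIC))
plan([(*c[:2],.246,19)],step=3)
E
```

```text
[(739, [329.8, 209.6], [315, 197, 31, 27])]
slot [ 0.57632366 -0.23539506  0.093     ]
19.683085277802096
1 [0.27, 2.54, 0.32, -0.003, 0.008, -0.012]
2 [0.24, 2.55, 0.33, -0.003, 0.008, -0.012]
```

View pics/w8c.png

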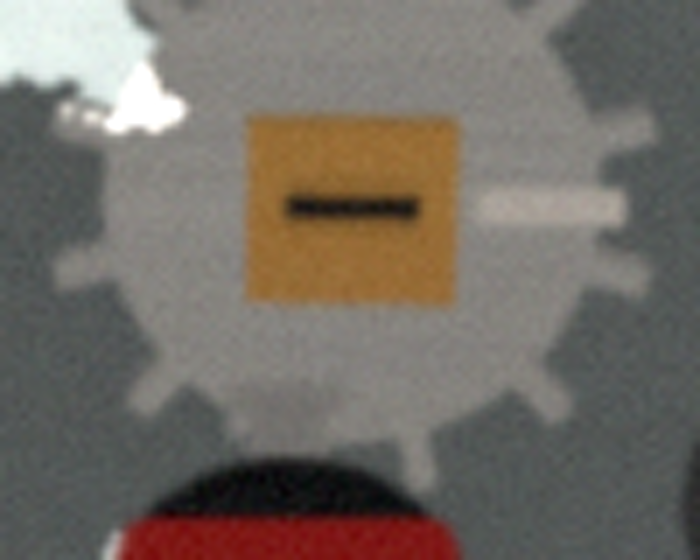

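Request:
move_arm(series=[{"x":0.25,"y":2.5,"z":0.3,"rx":-0.003,"ry":0,"rz":-0.012},{"x":0.25,"y":2.3,"z":0.3,"rx":-0.003,"ry":0,"rz":-0.012},{"x":0,"y":0,"z":0,"rx":0,"ry":0,"rz":0}])

```text
clock: 10.42
position: [0.5775, -0.2332, 0.249]
ee_rot: [-1.554, -0.279, 0.274]
force: [0.1, -1.0, -0.8]
width: 0.273
```

```bash
cat >> h.py <<'E'
def snap(name,roi,k,alpha=1.5):
    s=arm.observe(); im=arm.get_image('wrist'); cv2.imwrite(f'pics/{name}.png',im)
    x0,y0,x1,y1=roi; cv2.imwrite(f'pics/{name}c.png',cv2.resize(cv2.convertScaleAbs(im[y0:y1,x0:x1],alpha=alpha),None,fx=k,fy=k,interpolation=cv2.INTER_CUBIC))
    P,R=pose(s); np.savez(f'pics/{name}.npz',P=P,rv=R.as_rotvec())
    print(s['clock'],P.round(4),'head',np.degrees(heading()).round(2),'F',s['force'].round(1),'T',s['ft_torque'].round(2),'ydir',R.apply([0,1,0]).round(3)); return im,(P,R)
def load(name):
    z=np.load(f'pics/{name}.npz'); return cv2.imread(f'pics/{name}.png'),(z['P'],Rn.from_rotvec(z['rv']))
E
python3 - <<'E'
from h import *
im,st=snap('w9',(260,150,380,260),6)
b=blobs(im,(12,100,40),(28,255,255),(290,180,375,250)); print(b, proj('wrist',st[0]+st[1].apply([0,.126,0]),st))
E
```

```text
10.425 [ 0.5775 -0.2332  0.249 ] head 20.18 F [ 0.1 -1.  -0.8] T [-0.1   0.07 -0.02] ydir [ 0.003  0.    -1.   ]
[(832, [316.9, 225.7], [301, 213, 34, 31])] [320.02381004 236.02694605]
```

View pics/w9c.png

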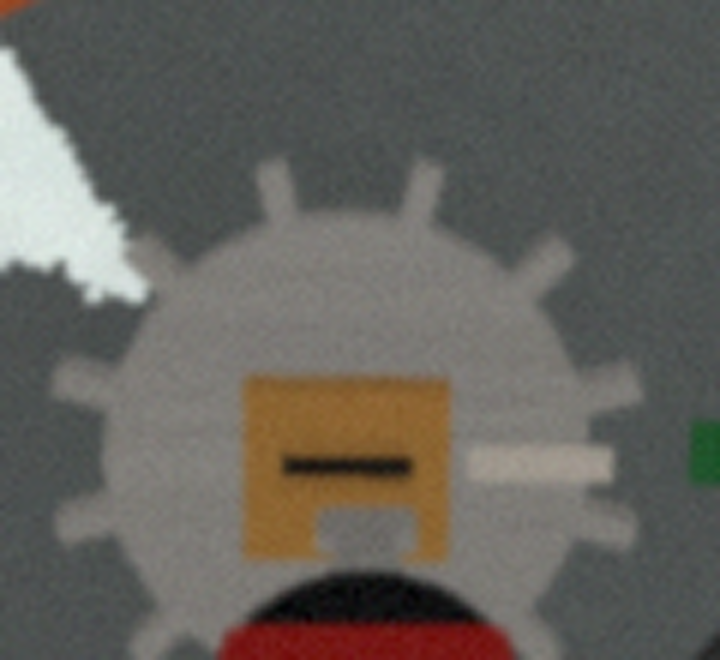

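The blade end is at (321,234.7) and the slot centre at (317.8,227.5), both level in view. I'll compute the tip-to-slot offset within this one picture.

```bash
python3 - <<'E'
from h import *
im,st=load('w9')
tip=onz('wrist',(321,234.7),st[0][2]-.126,st); slot=onz('wrist',(317.8,227.5),.093,st)
print('tip in tool mm',st[1].inv().apply(tip-st[0])*1e3,'slot',slot,toown(slot))
print('shift tool mm',st[1].inv().apply(slot-tip)*1e3)
E
```

```text
tip in tool mm [  0.71639445 126.00143123   1.01001575] slot [ 0.57655055 -0.23477281  0.093     ] [  1.1 -29.6  93. ]
shift tool mm [-2.53754273 29.98561545 -2.05515585]
```

Request:
move_arm(series=[{"x":-0.25,"y":0.8,"z":-0.24,"rx":0,"ry":0,"rz":-0.003},{"x":0,"y":0.9,"z":0,"rx":0,"ry":0,"rz":0},{"x":0,"y":0,"z":0,"rx":0,"ry":0,"rz":0}])

```text
clock: 10.85
position: [0.5776, -0.2373, 0.2344]
ee_rot: [-1.555, -0.285, 0.269]
force: [-0.3, -0.5, -0.9]
width: 0.274
```

```bash
python3 - <<'E'
from h import *
im,st=snap('w10',(270,170,370,260),7)
E
```

```text
10.85 [ 0.5776 -0.2373  0.2344] head 20.23 F [-0.3 -0.5 -0.9] T [-0.06 -0.01 -0.01] ydir [ 0.01  -0.001 -1.   ]
```

View pics/w10c.png

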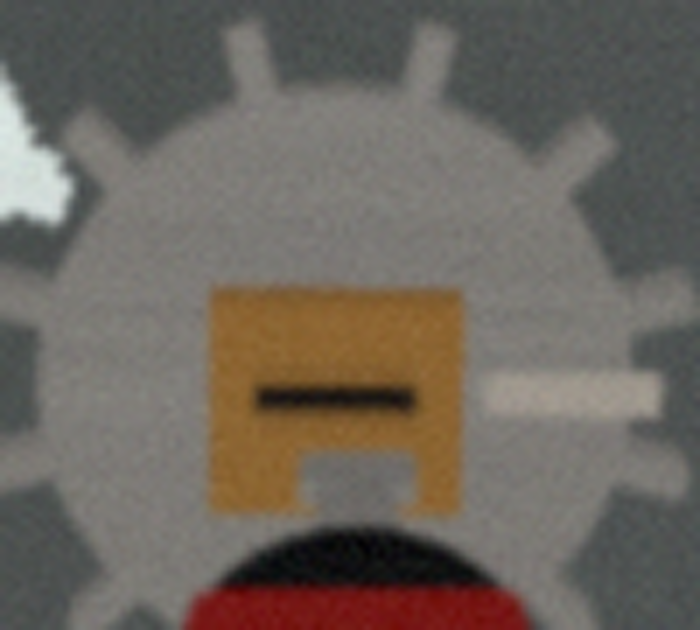

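The blade end is now at (321.2,234.6) and the slot at (317.7,227.0). I'll recompute.

```bash
python3 - <<'E'
from h import *
im,st=load('w10')
tipl=st[1].inv().apply(onz('wrist',(321.2,234.6),st[0][2]-.126,st)-st[0])
R0=down(np.radians(20)); tip=st[0]+st[1].apply([.0007,.126,.001])
for z in (.093,.090):
  slot=onz('wrist',(317.7,227.0),z,st)
  print(tipl*1e3,slot,'shift tool mm',st[1].inv().apply(slot-tip)*1e3, 'if upright', R0.inv().apply(slot-st[0])*1e3-[.7,126,1])
print((st[1].inv()*R0).as_rotvec())
E
```

```text
[  0.86325143 126.00993447   1.08492759] [ 0.57632586 -0.23515955  0.093     ] shift tool mm [-2.50250468 15.41231145  1.99953019] if upright [-1.20619321 15.43413332  1.41199774]
[  0.86325143 126.00993447   1.08492759] [ 0.5765953  -0.23586951  0.09      ] shift tool mm [-2.52293768 18.41536866  1.25262952] if upright [-1.19582262 18.43413332  0.65270648]
[0.00412124 0.00406033 0.00924378]
```

Request:
move_arm(series=[{"x":-0.12,"y":0.5,"z":0.1,"rx":0.004,"ry":0.004,"rz":0.009},{"x":0,"y":0,"z":0,"rx":0,"ry":0,"rz":0}])

```text
clock: 11.15
position: [0.5764, -0.2371, 0.2298]
ee_rot: [-1.554, -0.274, 0.273]
force: [0.3, -0.7, -1.5]
width: 0.273
```

```bash
cat >> h.py <<'E'
SL=np.array([.5765,-.2355,.092])
def tipdiff(h=20):
    P,R=pose(); t=P+R.apply([.0008,.126,.001]); s=arm.observe()
    print(s['clock'],'TCP',P.round(4),'head',np.degrees(heading()).round(2),'tip',t.round(4),'to slot (tool mm)',(R.inv().apply(SL-t)*1e3).round(2),'rot',(R.inv()*down(np.radians(h))).as_rotvec().round(4),'F',s['force'].round(1),'T',s['ft_torque'].round(2))
E
python3 - <<'E'
from h import *
tipdiff()
E
```

```text
11.15 TCP [ 0.5764 -0.2371  0.2298] head 19.97 tip [ 0.5769 -0.2359  0.1038] to slot (tool mm) [-0.19 11.84  0.55] rot [ 0.0006 -0.0005  0.0003] F [ 0.3 -0.7 -1.5] T [-0.09  0.05  0.  ]
```

Request:
move_arm(series=[{"x":0,"y":0.6,"z":0.04,"rx":0,"ry":0,"rz":0},{"x":0,"y":0.6,"z":0,"rx":0,"ry":0,"rz":0},{"x":0,"y":0,"z":0,"rx":0,"ry":0,"rz":0}])

```text
clock: 11.52
position: [0.5763, -0.2367, 0.2169]
ee_rot: [-1.554, -0.274, 0.273]
force: [-0.2, -0.3, -0.8]
width: 0.268
```

```bash
python3 - <<'E'
from h import *
tipdiff(); snap('w11',(270,170,370,260),7)
E
```

```text
11.525 TCP [ 0.5763 -0.2367  0.2169] head 19.98 tip [ 0.5767 -0.2356  0.0909] to slot (tool mm) [-0.17 -1.12  0.15] rot [ 0.0006 -0.0004  0.0001] F [-0.2 -0.3 -0.8] T [-0.07 -0.01  0.02]
11.525 [ 0.5763 -0.2367  0.2169] head 19.98 F [-0.2 -0.3 -0.8] T [-0.07 -0.01  0.02] ydir [ 0.    -0.001 -1.   ]
```

View pics/w11c.png

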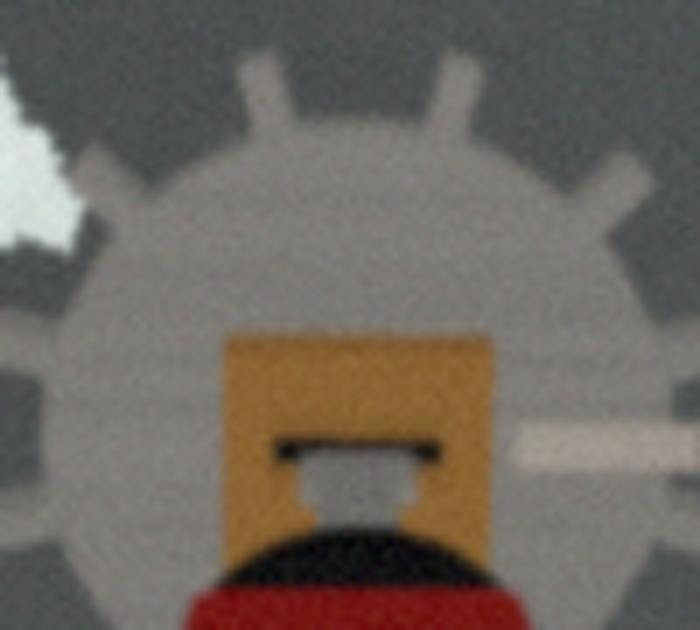

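The blade is centred over the slot (slot columns 275–440, tip 300–418 in the crop) and its end sits at the slot line. Now insert.

Request:
move_arm(series=[{"x":0,"y":0.3,"z":0,"rx":0,"ry":0,"rz":0},{"x":0,"y":0.25,"z":0,"rx":0,"ry":0,"rz":0},{"x":0,"y":0,"z":0,"rx":0,"ry":0,"rz":0}])

```text
clock: 11.95
position: [0.5765, -0.2369, 0.2115]
ee_rot: [-1.554, -0.274, 0.273]
force: [0.0, 1.3, -1.8]
width: 0.272
```

```bash
python3 - <<'E'
from h import *
tipdiff(); snap('w12',(270,170,370,260),7)
E
```

```text
11.95 TCP [ 0.5765 -0.2369  0.2115] head 19.98 tip [ 0.5771 -0.2358  0.0855] to slot (tool mm) [-0.44 -6.48  0.45] rot [ 0.0011 -0.0004  0.0008] F [ 0.   1.3 -1.8] T [-0.07 -0.02  0.  ]
11.95 [ 0.5765 -0.2369  0.2115] head 19.98 F [ 0.   1.3 -1.8] T [-0.07 -0.02  0.  ] ydir [ 0.001 -0.001 -1.   ]
```

View pics/w12c.png

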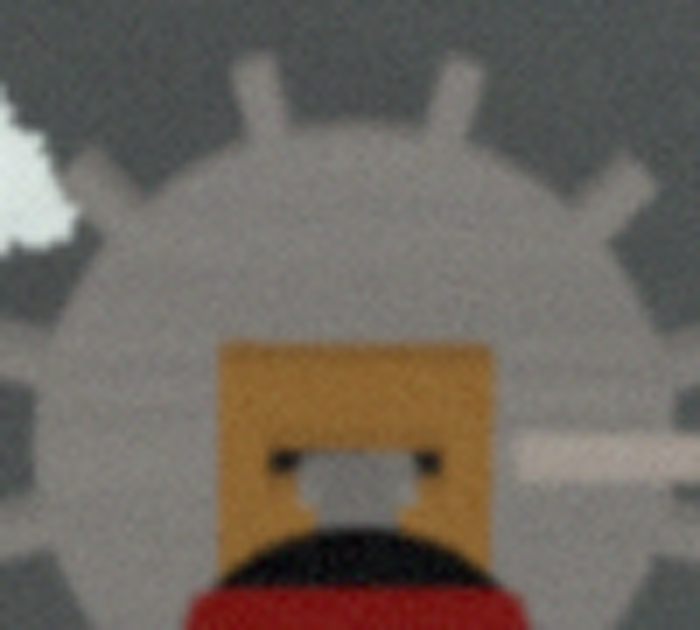

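The blade is in the slot: its flanks now cut the slot line, and the tip is at z≈0.0855. Now turn clockwise in stages.

Request:
move_arm(series=[{"x":0,"y":0,"z":0,"rx":0,"ry":0.1,"rz":0},{"x":0,"y":0,"z":0,"rx":0,"ry":0.12,"rz":0},{"x":0,"y":0,"z":0,"rx":0,"ry":0.12,"rz":0},{"x":0,"y":0,"z":0,"rx":0,"ry":0.12,"rz":0}])

```text
clock: 12.5
position: [0.5762, -0.2368, 0.2119]
ee_rot: [-1.569, 0.097, -0.099]
force: [-0.3, -0.9, -2.9]
width: 0.269
```

```bash
python3 - <<'E'
from h import *
tipdiff(-6); snap('w13',(250,150,390,260),5.7)
E
```

```text
12.5 TCP [ 0.5762 -0.2368  0.2119] head -7.13 tip [ 0.5773 -0.2359  0.0859] to slot (tool mm) [-0.8  -6.13  0.3 ] rot [-0.0001 -0.0198  0.001 ] F [-0.3 -0.9 -2.9] T [-0.31  0.15  0.14]
12.5 [ 0.5762 -0.2368  0.2119] head -7.46 F [-0.3 -0.9 -2.9] T [-0.31  0.15  0.14] ydir [ 0.001  0.    -1.   ]
```

View pics/w13c.png

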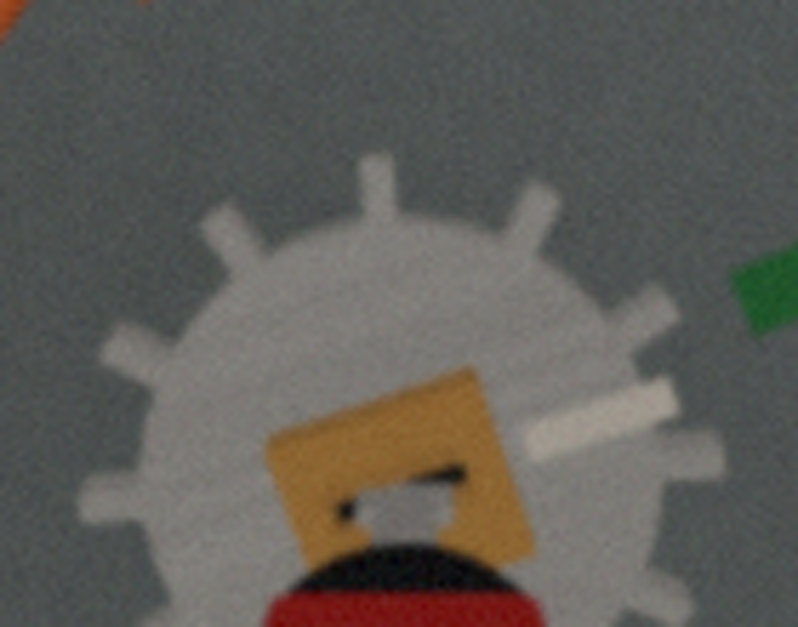

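```bash
cat >> h.py <<'E'
def wl(st,pts,z=.085):
    a=[onz('wrist',p,z,st) for p in pts]; d=a[1]-a[0]; return np.degrees(np.arctan2(d[1],d[0])),a
E
python3 - <<'E'
from h import *
im,st=load('w13'); f=lambda x,y:(250+x/5.7,150+y/5.7)
h,a=wl(st,[f(530,440),f(675,395)]); print('white heading',h,np.degrees(heading()))
for n,p,q in [('slot',f(340,510),f(465,468))]: print(n,wl(st,[p,q],.09)[0])
print(np.degrees(np.arctan2(*( (a[1]+a[0])[:2]/2-SL[:2])[::-1])))
E
```

```text
white heading 10.69224887035781 -7.461410368544471
slot 12.078176065717546
10.606876742379669
```

Request:
move_arm(series=[{"x":0,"y":0.2,"z":0,"rx":0,"ry":0,"rz":0},{"x":0,"y":0,"z":0,"rx":0,"ry":0,"rz":0}], newtons=60)

```text
clock: 12.8
position: [0.5766, -0.2368, 0.211]
ee_rot: [-1.569, 0.097, -0.099]
force: [-0.9, 0.3, -4.5]
width: 0.272
```

Request:
move_arm(series=[{"x":0,"y":0,"z":0,"rx":0,"ry":0.12,"rz":0},{"x":0,"y":0,"z":0,"rx":0,"ry":0.12,"rz":0},{"x":0,"y":0,"z":0,"rx":0,"ry":0,"rz":0}])

```text
clock: 13.18
position: [0.5763, -0.2369, 0.2109]
ee_rot: [-1.552, 0.284, -0.286]
force: [-0.5, 1.1, -0.3]
width: 0.271
```

```bash
python3 - <<'E'
from h import *
tipdiff(-22); snap('w14',(250,150,390,260),5.7)
E
```

```text
13.175 TCP [ 0.5763 -0.2369  0.2109] head -20.82 tip [ 0.5777 -0.2363  0.0849] to slot (tool mm) [-1.35 -7.14  0.33] rot [-0.0006  0.0206  0.0016] F [-0.5  1.1 -0.3] T [-0.1   0.25  0.12]
13.175 [ 0.5763 -0.2369  0.2109] head -20.74 F [-0.5  1.1 -0.3] T [-0.1   0.25  0.12] ydir [ 0.002 -0.    -1.   ]
```

View pics/w14c.png

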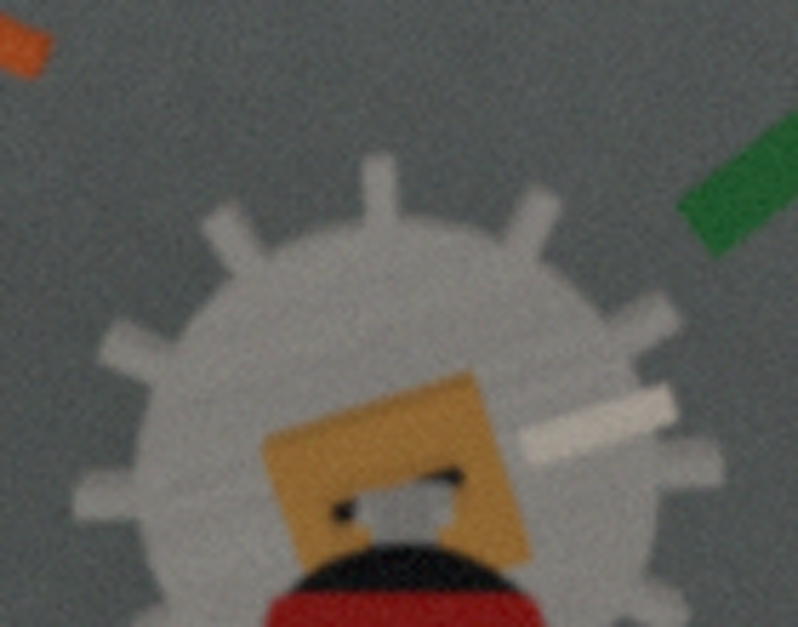

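Since the play was taken up, the blade has carried the wheel with a constant lag of about 17.5°. I'll keep turning, pivoting about the tip.

Request:
move_arm(series=[{"x":-0.03,"y":0,"z":0.01,"rx":0,"ry":0.13,"rz":0},{"x":-0.02,"y":0,"z":0.01,"rx":0,"ry":0.13,"rz":0},{"x":-0.01,"y":0,"z":0.01,"rx":0,"ry":0.13,"rz":0},{"x":-0.01,"y":0,"z":0.01,"rx":0,"ry":0.13,"rz":0},{"x":-0.01,"y":0,"z":0.01,"rx":0,"ry":0.13,"rz":0},{"x":-0.01,"y":0,"z":0.01,"rx":0,"ry":0.13,"rz":0},{"x":-0.01,"y":0,"z":0.01,"rx":0,"ry":0.13,"rz":0},{"x":0,"y":0,"z":0,"rx":0,"ry":0,"rz":0}])

```text
clock: 14.22
position: [0.5754, -0.2369, 0.2108]
ee_rot: [-1.336, 0.983, -0.985]
force: [-1.0, 0.4, 0.1]
width: 0.27
```

```bash
python3 - <<'E'
from h import *
tipdiff(-75); snap('w15',(240,140,400,260),5)
E
```

```text
14.225 TCP [ 0.5754 -0.2369  0.2108] head -72.7 tip [ 0.5768 -0.2374  0.0848] to slot (tool mm) [-1.92 -7.18  0.31] rot [-0.0012  0.0401  0.0004] F [-1.   0.4  0.1] T [0.   0.43 0.08]
14.225 [ 0.5754 -0.2369  0.2108] head -72.62 F [-1.   0.4  0.1] T [0.   0.43 0.08] ydir [ 0.001 -0.    -1.   ]
```

View pics/w15.png

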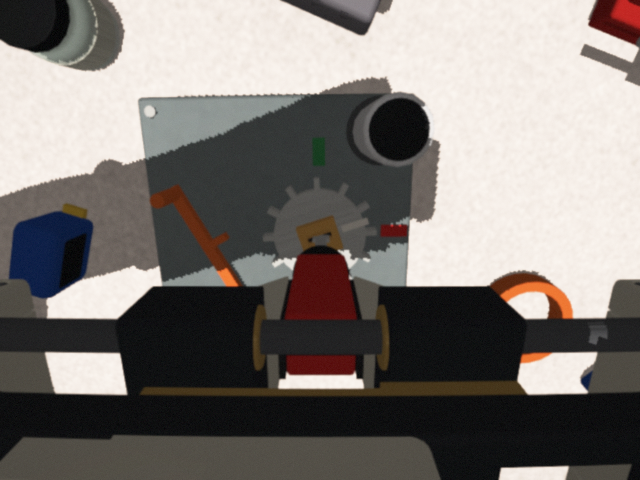

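View pics/w15c.png

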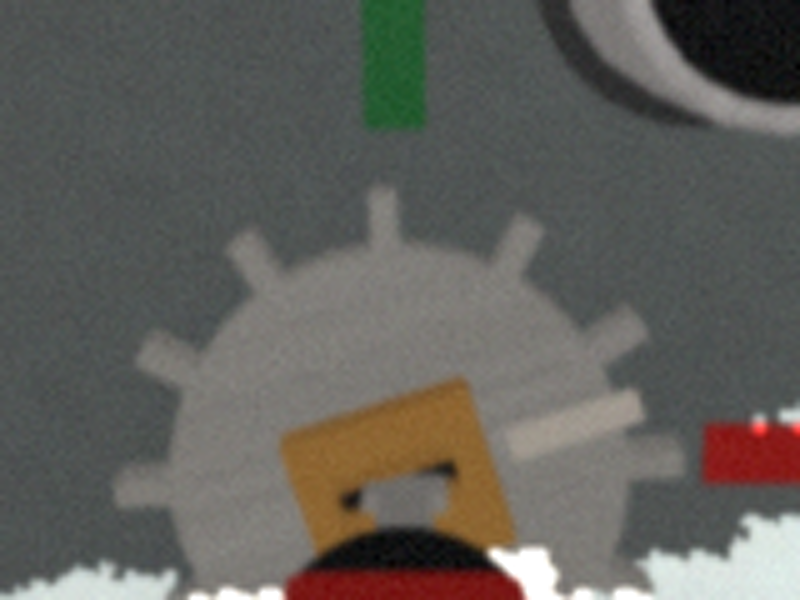

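The red stripe is at (393,231) and lies along the view. The white line at (355,224) still has about 16° to go, and the pawl is still out at the left. Measure the remainder.

```bash
python3 - <<'E'
from h import *
im,st=load('w15'); f=lambda x,y:(240+x/5,140+y/5)
h,a=wl(st,[f(512,442),f(642,406)],.084); 
C=onz('wrist',f(400,491),.093,st)
red=blobs(im,(0,150,60),(6,255,255),(370,215,415,245)); print(red)
g=blobs(im,(50,80,30),(90,255,255),(300,130,340,170)); print(g)
r=onz('wrist',(393.5,231),.0705,st); G=onz('wrist',g[0][1],.0705,st)
an=lambda d: np.degrees(np.arctan2(d[1],d[0]))
print('white edge',h,'white from C',an((a[0]+a[1])/2-C),'C',C,'red dir from C',an(r-C),'green',an(G-C))
x=im[215:245,370:415]; hs=cv2.cvtColor(x,cv2.COLOR_BGR2HSV); m=((hs[...,0]<6)|(hs[...,0]>174))&(hs[...,1]>140)&(hs[...,2]>60); ys,xs=np.nonzero(m); print('red extents',xs.min()+370,xs.max()+370,ys.min()+215,ys.max()+215,xs.mean()+370,ys.mean()+215)
E
```

```text
[(270, [393.5, 230.1], [381, 225, 26, 12])]
[(348, [318.3, 151.3], [312, 137, 13, 29])]
white edge -56.6729280946685 white from C -56.16797830220344 C [ 0.57699165 -0.23650827  0.093     ] red dir from C -73.16012172692308 green 18.52817550054225
red extents 381 406 225 236 393.2986577181208 230.31543624161074
```

Request:
move_arm(series=[{"x":-0.03,"y":0,"z":0.01,"rx":0,"ry":0.13,"rz":0},{"x":-0.02,"y":0,"z":0.01,"rx":0,"ry":0.12,"rz":0},{"x":0,"y":0,"z":0,"rx":0,"ry":0,"rz":0}])

```text
clock: 14.65
position: [0.5752, -0.2369, 0.2108]
ee_rot: [-1.236, 1.163, -1.165]
force: [-0.5, -0.0, 0.6]
width: 0.269
```

```bash
python3 - <<'E'
from h import *
tipdiff(-89); snap('w16',(240,140,400,260),5)
E
```

```text
14.65 TCP [ 0.5752 -0.2369  0.2108] head -86.52 tip [ 0.5765 -0.2376  0.0848] to slot (tool mm) [-2.05 -7.15  0.16] rot [-0.0016  0.0433 -0.0003] F [-0.5 -0.   0.6] T [0.   0.43 0.07]
14.65 [ 0.5752 -0.2369  0.2108] head -86.45 F [-0.5 -0.   0.6] T [0.   0.43 0.07] ydir [ 0.002  0.    -1.   ]
```

View pics/w16c.png

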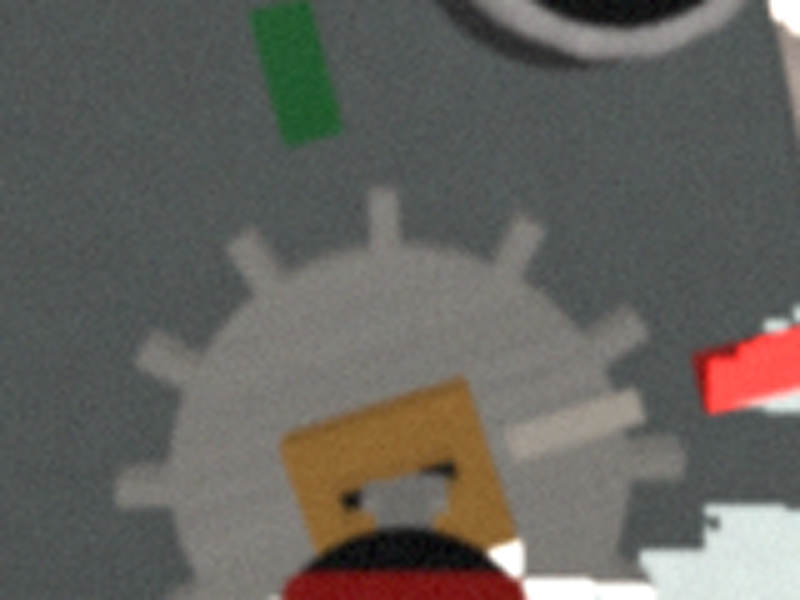

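```bash
python3 - <<'E'
from h import *
im,st=load('w16'); f=lambda x,y:(240+x/5,140+y/5)
h,a=wl(st,[f(512,442),f(642,404)],.084); C=onz('wrist',f(400,491),.093,st)
an=lambda d: np.degrees(np.arctan2(d[1],d[0]))
g=blobs(im,(50,80,30),(90,255,255),(280,130,320,175)); G=onz('wrist',g[0][1],.0705,st)
r0=onz('wrist',f(700,383),.0705,st)
print('white',h,an((a[0]+a[1])/2-C),'C',C,toown(C),'red end',an(r0-C),'green',an(G-C))
print('red edge', wl(st,[f(712,413),f(799,391)],.0705)[0],'green edge',wl(st,[f(283,145),f(252,12)],.0705)[0],wl(st,[f(341,128),f(312,2)],.0705)[0])
E
```

```text
white -69.63112539144943 -69.65020977223828 C [ 0.57695868 -0.23660472  0.093     ] [  0.9 -31.5  93. ] red end -73.10897319997959 green 18.64300220993894
red edge -71.76378342699378 green edge 15.8884672291807 16.184251880927974
```

Request:
move_arm(series=[{"x":0,"y":0,"z":0,"rx":0,"ry":0.05,"rz":0},{"x":0,"y":0,"z":0,"rx":0,"ry":0,"rz":0}])

```text
clock: 14.95
position: [0.5752, -0.2369, 0.2109]
ee_rot: [-1.217, 1.194, -1.194]
force: [-1.4, -0.9, 0.4]
width: 0.27
```

```bash
python3 - <<'E'
from h import *
tipdiff(-89); 
E
```

```text
14.95 TCP [ 0.5752 -0.2369  0.2109] head -88.85 tip [ 0.5764 -0.2375  0.0849] to slot (tool mm) [-2.03 -7.13  0.16] rot [-0.0018  0.0027 -0.001 ] F [-1.4 -0.9  0.4] T [-0.14  0.42  0.09]
```

Request:
move_arm(series=[{"x":0,"y":0,"z":0,"rx":0,"ry":-0.1,"rz":0},{"x":0,"y":-0.8,"z":0,"rx":0,"ry":-0.05,"rz":0},{"x":0,"y":-1.5,"z":0,"rx":0,"ry":0,"rz":0},{"x":0,"y":-2,"z":0,"rx":0,"ry":0,"rz":0},{"x":0,"y":0,"z":0,"rx":0,"ry":0,"rz":0}])

```text
clock: 15.58
position: [0.5756, -0.237, 0.2568]
ee_rot: [-1.288, 1.069, -1.073]
force: [0.4, -0.5, -1.3]
width: 0.272
```

```bash
python3 - <<'E'
from h import *
tipdiff(-80); snap('w17',(220,130,380,250),5)
E
```

```text
15.575 TCP [ 0.5756 -0.237   0.2568] head -79.36 tip [ 0.5772 -0.2375  0.1308] to slot (tool mm) [-2.04 38.81 -0.51] rot [-0.004   0.0112 -0.0006] F [ 0.4 -0.5 -1.3] T [-0.06  0.19  0.  ]
15.575 [ 0.5756 -0.237   0.2568] head -79.35 F [ 0.4 -0.5 -1.3] T [-0.06  0.19  0.  ] ydir [ 0.004  0.001 -1.   ]
```

View pics/w17.png

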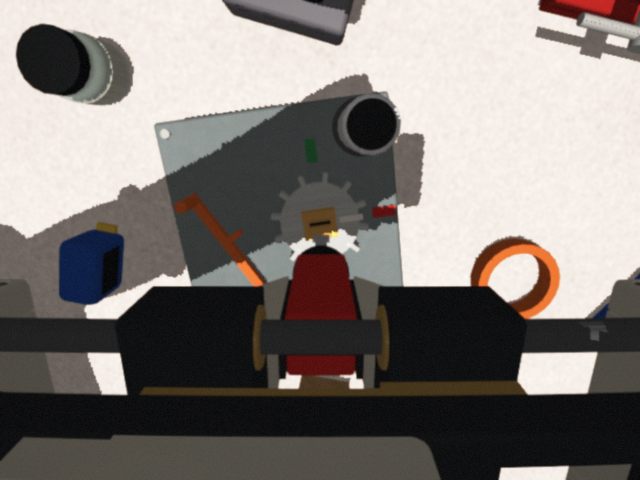

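View pics/w17c.png

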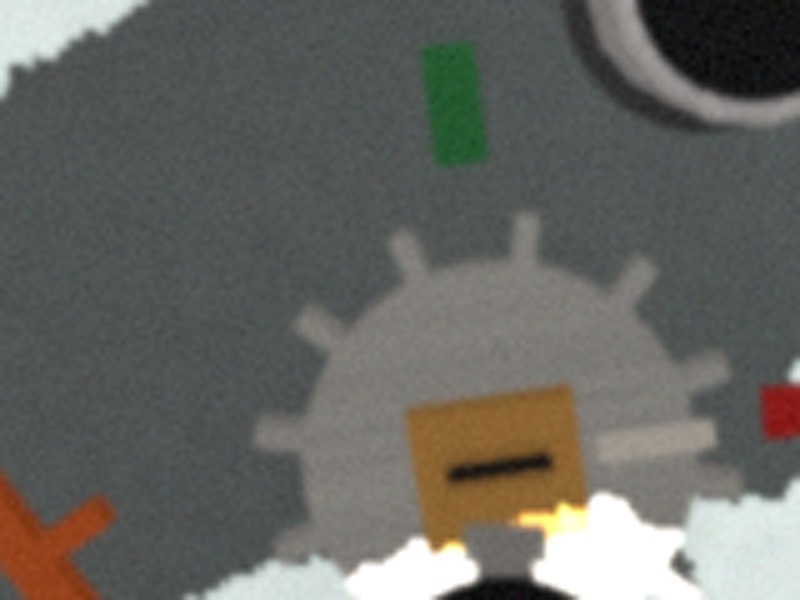

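The driver is out. The slot centre is at (320,223), the white line at (351,218) pointing at the red stripe at (384,211), and the pawl is still out. Check the angle.

```bash
python3 - <<'E'
from h import *
im,st=load('w17'); f=lambda x,y:(220+x/5,130+y/5)
h,a=wl(st,[f(600,449),f(716,432)],.084); C=onz('wrist',f(500,467),.091,st)
an=lambda d: np.degrees(np.arctan2(d[1],d[0]))
g=blobs(im,(50,80,30),(90,255,255),(295,130,330,175)); G=onz('wrist',g[0][1],.0705,st)
x0,y0=365,195;x=im[y0:225,x0:410]; hs=cv2.cvtColor(x,cv2.COLOR_BGR2HSV); m=((hs[...,0]<6)|(hs[...,0]>174))&(hs[...,1]>140)&(hs[...,2]>60); ys,xs=np.nonzero(m); rc=(xs.mean()+x0,ys.mean()+y0)
r0=onz('wrist',rc,.0705,st)
sh=wl(st,[f(448,474),f(552,461)],.090)[0]
bh=wl(st,[f(410,411),f(568,388)],.093)[0]
print('white',h,an((a[0]+a[1])/2-C),'slot',sh,'brass edge',bh,'C',C,toown(C),'red',rc,an(r0-C),'green',an(G-C))
box=onz('wrist',(156,124),.07,st),onz('wrist',(192,287),.07,st); print(an(box[1]-box[0]))
E
```

```text
white -70.7512229001724 -72.93419552175685 slot -72.00360420213671 brass edge -70.90266057490929 C [ 0.5771862  -0.23649301  0.091     ] [  1.1 -31.4  91. ] red (np.float64(383.34684684684686), np.float64(211.02252252252254)) -72.71065317198138 green 18.574924412533164
-162.62544207419634
```

```bash
python3 - <<'E'
from h import *
im,st=load('w17')
p=onz('wrist',(183,207),.112,st); print('post guess',p,toown(p))
cv2.imwrite('pics/w17p.png',cv2.resize(im[180:300,150:310],None,fx=5,fy=5,interpolation=cv2.INTER_CUBIC))
print(toown(pose()[0]))
plan([(*own(33,96,.265),-72),(*own(33,96,.207),-72)],step=5)
E
```

```text
post guess [ 0.57519202 -0.12901058  0.112     ] [ 32.8  71.3 112. ]
[ -0.6 -30.9 255.8]
1 [-4.34, -0.3, 0.56, -0.001, -0.043, -0.0]
2 [-4.31, -0.3, 0.74, -0.001, -0.043, -0.0]
3 [-4.28, -0.3, 0.92, -0.001, -0.043, -0.0]
4 [0.0, 2.9, 0.0, 0.0, 0.0, 0.0]
5 [0.0, 2.9, 0.0, 0.0, 0.0, 0.0]
```

View pics/w17p.png

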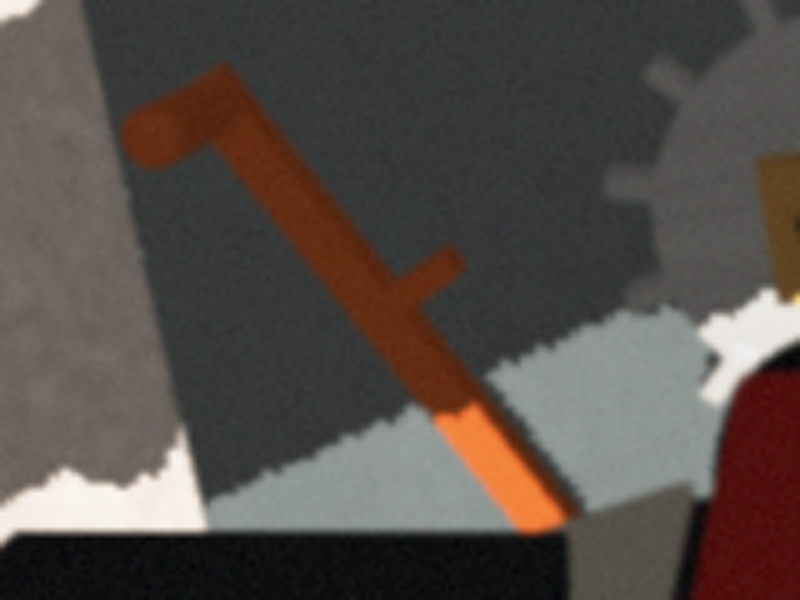

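The post's top is at (180,208), at about own (33,73). I'll take the held driver over it and down on its outer side.

Request:
move_arm(series=[{"x":-4.3,"y":-0.4,"z":0.5,"rx":0,"ry":-0.043,"rz":0},{"x":-4.3,"y":-0.3,"z":0.7,"rx":0,"ry":-0.043,"rz":0},{"x":-4.3,"y":-0.3,"z":0.9,"rx":0,"ry":-0.043,"rz":0},{"x":0,"y":0,"z":0,"rx":0,"ry":0,"rz":0}])

```text
clock: 16.12
position: [0.5655, -0.1021, 0.2641]
ee_rot: [-1.341, 0.973, -0.971]
force: [0.5, 0.5, -1.2]
width: 0.268
```

```bash
python3 - <<'E'
from h import *
snap('w18',(260,140,420,260),5); P,R=pose(); print(toown(P),'tip',toown(P+R.apply([.0008,.126,.001])))
plan([(*own(33,96,.207),-72)],step=3)
E
```

```text
16.125 [ 0.5655 -0.1021  0.2641] head -71.95 F [ 0.5  0.5 -1.2] T [-0.09  0.11 -0.02] ydir [ 0.     0.002 -1.   ]
[ 31.   97.9 264.4] tip [ 32.1  97.2 138.4]
1 [0.1, 2.87, 0.1, -0.0, 0.0, -0.0]
2 [0.1, 2.87, 0.1, -0.0, 0.0, -0.0]
```

View pics/w18.png

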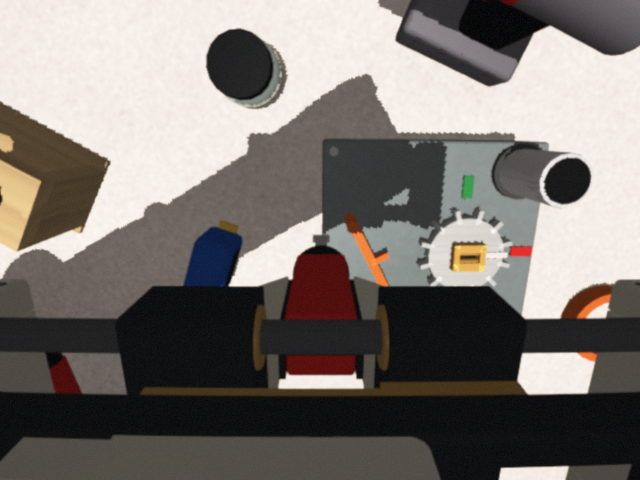

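The blade is at (320,238), outside the post at (350,219). Lower it and push inwards.

Request:
move_arm(series=[{"x":0.1,"y":2.7,"z":0.1,"rx":0,"ry":0,"rz":0},{"x":0.1,"y":2.6,"z":0.1,"rx":0,"ry":0,"rz":0},{"x":0,"y":0,"z":0,"rx":0,"ry":0,"rz":0}])

```text
clock: 16.55
position: [0.5673, -0.109, 0.2102]
ee_rot: [-1.34, 0.977, -0.979]
force: [-0.1, -0.1, -1.3]
width: 0.271
```

```bash
python3 - <<'E'
from h import *
snap('w19',(260,160,400,260),5.5); P,R=pose(); print(toown(P),'tip',toown(P+R.apply([.0008,.126,.001])))
E
```

```text
16.55 [ 0.5673 -0.109   0.2102] head -72.23 F [-0.1 -0.1 -1.3] T [-0.09  0.18  0.02] ydir [ 0.001 -0.001 -1.   ]
[ 31.9  92.2 211.3] tip [33.2 91.1 85.3]
```

View pics/w19c.png

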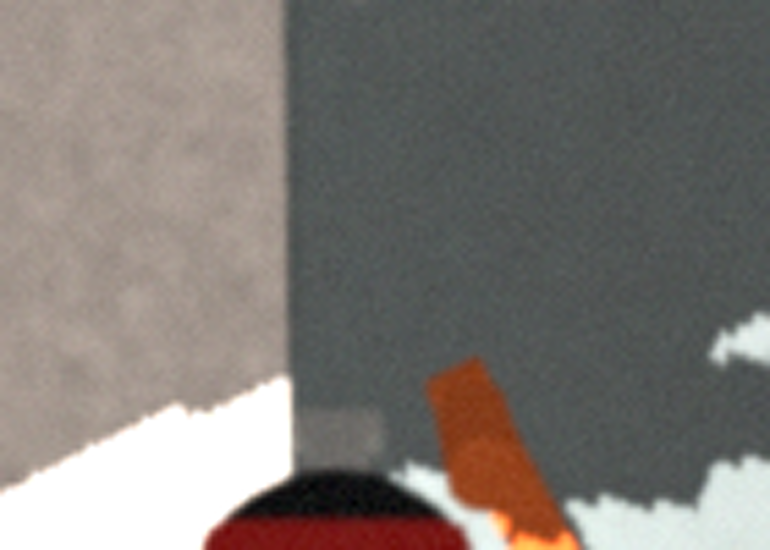

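```bash
python3 - <<'E'
from h import *
im,st=load('w19'); p=onz('wrist',(260+483/5.5,160+470/5.5),.112,st); print(toown(p), st[1].inv().apply(p-st[0])*1e3)
E
```

```text
[ 33.5  74.2 112. ] [18.44616045 98.18228746  1.98727125]
```

Request:
move_arm(series=[{"x":0.6,"y":0.3,"z":0.05,"rx":0,"ry":0,"rz":0},{"x":0.9,"y":0,"z":0.25,"rx":0,"ry":0,"rz":0},{"x":0.9,"y":0,"z":0.3,"rx":0,"ry":0,"rz":0},{"x":0.9,"y":0,"z":0.25,"rx":0,"ry":0,"rz":0},{"x":0.9,"y":0,"z":0.2,"rx":0,"ry":0,"rz":0}])

```text
clock: 17.23
position: [0.5932, -0.1496, 0.2109]
ee_rot: [-1.338, 0.973, -0.982]
force: [-0.6, 0.5, -1.8]
width: 0.269
```

```bash
python3 - <<'E'
from h import *
snap('w20',(260,160,400,260),5.5); P,R=pose(); print(toown(P),'tip',toown(P+R.apply([.0008,.126,.001])))
E
```

```text
17.225 [ 0.5932 -0.1496  0.2109] head -72.32 F [-0.6  0.5 -1.8] T [0.22 0.36 0.01] ydir [ 0.006 -0.001 -1.   ]
[ 43.3  44.8 211.1] tip [45.  43.4 85.1]
```

View pics/w20.png

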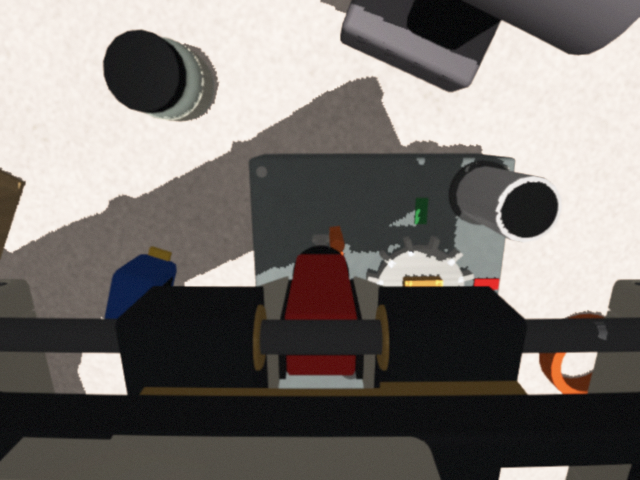

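The blade is pushing the post, which is now at (337,240). About 11 mm remain, so I'll go gently and watch the force.

Request:
move_arm(series=[{"x":0.5,"y":0,"z":0,"rx":0,"ry":0,"rz":0},{"x":0.4,"y":0,"z":0,"rx":0,"ry":0,"rz":0}])

```text
clock: 17.52
position: [0.5965, -0.1602, 0.2112]
ee_rot: [-1.338, 0.973, -0.985]
force: [0.8, 1.6, -1.5]
width: 0.265
```

```bash
python3 - <<'E'
from h import *
s=arm.observe();P,R=pose(); print(toown(P),'tip',toown(P+R.apply([.0008,.126,.001])),s['force'],s['ft_torque'])
E
```

```text
[ 43.3  35.  211.2] tip [45.  33.7 85.2] [ 0.75062657  1.63192415 -1.46509698] [0.23303203 0.06804647 0.01593424]
```

Request:
move_arm(series=[{"x":0.25,"y":0,"z":0,"rx":0,"ry":0,"rz":0},{"x":0,"y":0,"z":0,"rx":0,"ry":0,"rz":0}])

```text
clock: 17.77
position: [0.5972, -0.1625, 0.2112]
ee_rot: [-1.337, 0.973, -0.984]
force: [-0.2, 1.3, -1.0]
width: 0.269
```

```bash
python3 - <<'E'
from h import *
s=arm.observe();P,R=pose(); print(toown(P),'tip',toown(P+R.apply([.0008,.126,.001])),s['force'],s['ft_torque'])
snap('w21',(260,160,400,300),5)
E
```

```text
[ 43.3  32.6 211.2] tip [45.  31.3 85.2] [-0.23017717  1.26661134 -0.97550174] [0.36053866 0.2458385  0.0416282 ]
17.775 [ 0.5972 -0.1625  0.2112] head -72.32 F [-0.2  1.3 -1. ] T [0.36 0.25 0.04] ydir [ 0.006 -0.002 -1.   ]
```

View pics/w21c.png

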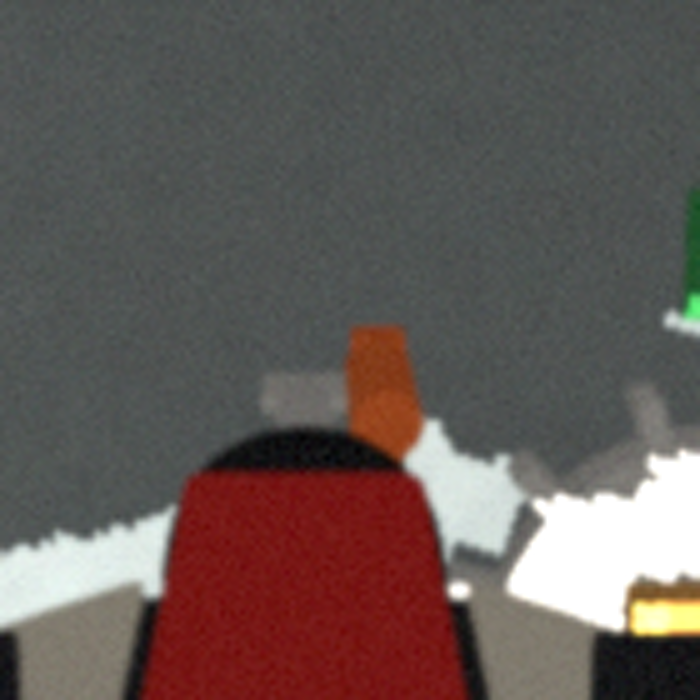

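Request:
move_arm(series=[{"x":0.2,"y":0,"z":0,"rx":0,"ry":0,"rz":0},{"x":0.15,"y":0,"z":0,"rx":0,"ry":0,"rz":0}])

```text
clock: 18.08
position: [0.5977, -0.1634, 0.2109]
ee_rot: [-1.336, 0.975, -0.979]
force: [-2.4, 5.0, 2.0]
width: 0.271
```

```bash
python3 - <<'E'
from h import *
s=arm.observe();P,R=pose(); print(toown(P),'tip',toown(P+R.apply([.0008,.126,.001])),s['force'],s['ft_torque'])
E
```

```text
[ 43.5  31.6 210.9] tip [45.1 30.8 84.9] [-2.3546296   5.03492574  1.97444645] [1.64804717 0.82576919 0.03336446]
```

The force jumped to 5.5 N, so the pawl is at its stop. Back off, lift and look.

Request:
move_arm(series=[{"x":-0.6,"y":0,"z":0,"rx":0,"ry":0,"rz":0},{"x":-0.8,"y":-0.5,"z":0,"rx":0,"ry":0,"rz":0},{"x":0,"y":-4,"z":0,"rx":0,"ry":0,"rz":0},{"x":-2,"y":-4,"z":0,"rx":0,"ry":0,"rz":0},{"x":-3,"y":-4,"z":0,"rx":0,"ry":0,"rz":0},{"x":0,"y":0,"z":0,"rx":0,"ry":0,"rz":0}])

```text
clock: 18.82
position: [0.5768, -0.1012, 0.3404]
ee_rot: [-1.338, 0.974, -0.984]
force: [-0.2, -0.6, -1.7]
width: 0.27
```

```bash
python3 - <<'E'
from h import *
snap('w22',(340,150,500,280),5); t=arm.get_image('top'); cv2.imwrite('pics/top22c.png',cv2.resize(t[180:295,340:460],None,fx=5,fy=5,interpolation=cv2.INTER_CUBIC));cv2.imwrite('pics/top22.png',t)
E
```

```text
18.825 [ 0.5768 -0.1012  0.3404] head -72.38 F [-0.2 -0.6 -1.7] T [-0.11  0.13 -0.03] ydir [ 0.006 -0.003 -1.   ]
```

View pics/w22.png

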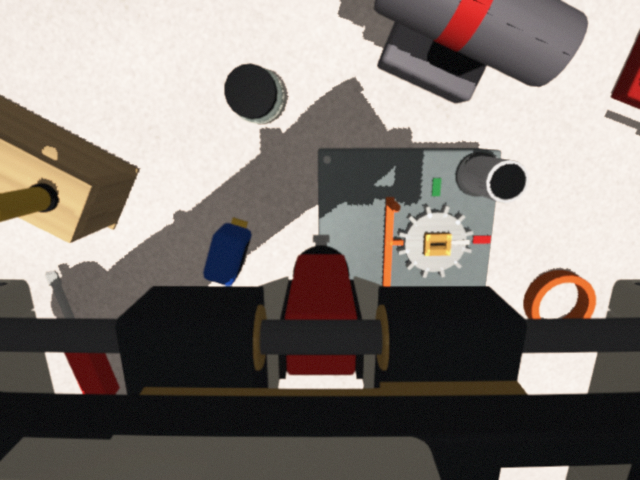

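View pics/top22c.png

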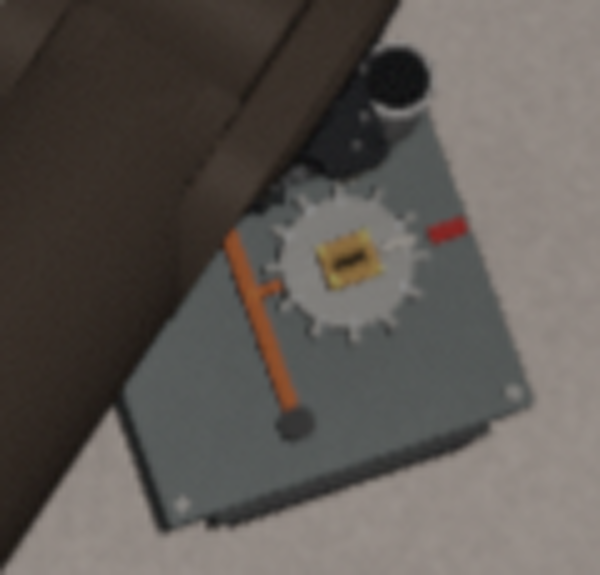

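View pics/w22c.png

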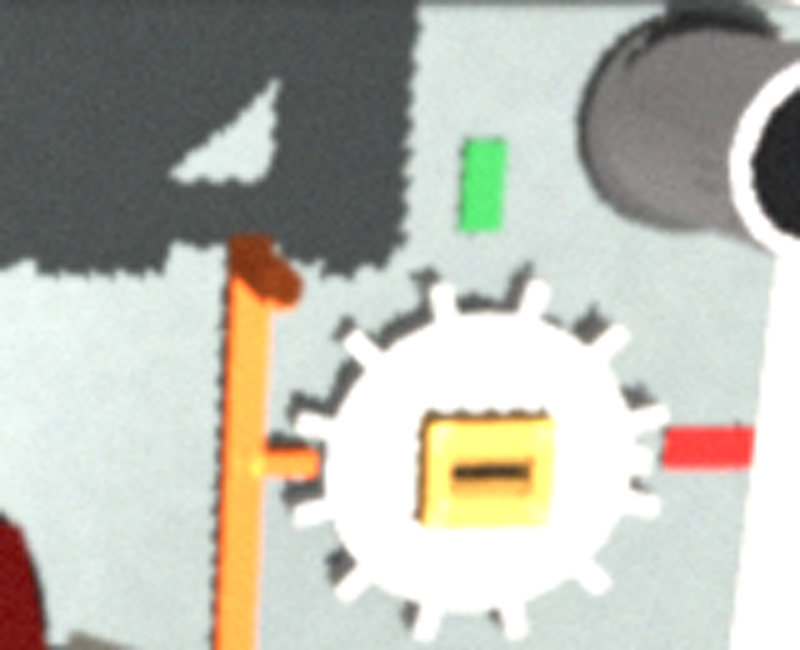

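```bash
python3 - <<'E'
from h import *
P,R=pose(); print(P)
# return path
plan([(.52,.20,.37,-10),(.5155,.2375,.36,-1.6)],step=6)
E
```

```text
[ 0.57578014 -0.10223041  0.33777223]
1 [-4.36, -0.47, 0.54, 0.0, -0.156, 0.0]
2 [-4.22, -0.47, 1.21, 0.0, -0.156, 0.0]
3 [-3.98, -0.47, 1.85, 0.0, -0.156, 0.0]
4 [-3.64, -0.47, 2.45, 0.0, -0.156, 0.0]
5 [-3.22, -0.46, 2.98, 0.0, -0.156, 0.0]
6 [-2.72, -0.46, 3.45, 0.0, -0.156, 0.0]
7 [-2.15, -0.46, 3.83, 0.0, -0.156, 0.0]
8 [-1.09, 1.0, 3.61, 0.0, -0.147, 0.0]
```

The pawl's nose sits midway between two teeth at its original place, and the slot and white line point at the red stripe. Back to the rack, staying high.

Request:
move_arm(series=[{"x":-4.3,"y":-0.4,"z":0.5,"rx":0,"ry":-0.156,"rz":0},{"x":-4.2,"y":-0.4,"z":1.2,"rx":0,"ry":-0.156,"rz":0},{"x":-4.0,"y":-0.4,"z":1.8,"rx":0,"ry":-0.156,"rz":0},{"x":-3.6,"y":-0.3,"z":2.4,"rx":0,"ry":-0.156,"rz":0},{"x":-3.2,"y":-0.3,"z":3.0,"rx":0,"ry":-0.156,"rz":0},{"x":-2.7,"y":-0.3,"z":3.4,"rx":0,"ry":-0.156,"rz":0},{"x":-2.1,"y":0,"z":3.8,"rx":0,"ry":-0.156,"rz":0},{"x":-1.1,"y":0,"z":3.4,"rx":0,"ry":-0.14,"rz":0},{"x":0,"y":0,"z":0,"rx":0,"ry":0,"rz":0}])

```text
clock: 20.05
position: [0.5058, 0.2356, 0.3461]
ee_rot: [-1.584, 0.012, 0.005]
force: [0.7, 0.1, -0.7]
width: 0.27
```

```bash
python3 - <<'E'
from h import *
snap('w23',(240,140,400,260),5)
plan([(.5155,.2375,.355,-1.6)],step=6)
E
```

```text
20.05 [0.5058 0.2356 0.3461] head -0.49 F [ 0.7  0.1 -0.7] T [-0.16  0.04 -0.04] ydir [-0.011 -0.013 -1.   ]
1 [0.91, -0.89, 0.39, 0.014, 0.019, -0.01]
```

View pics/w23.png

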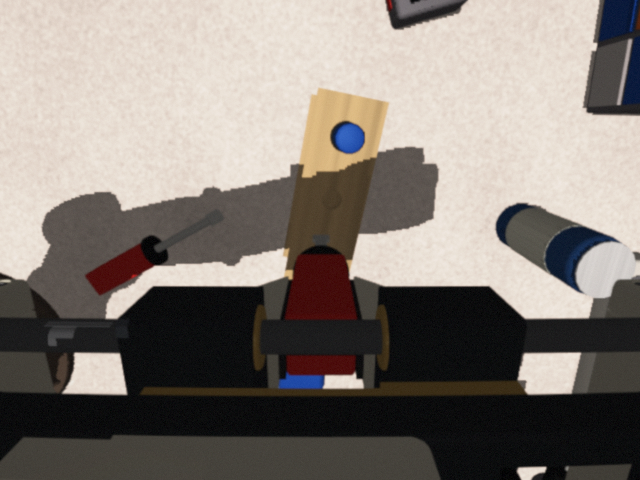

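Request:
move_arm(series=[{"x":0.9,"y":0.5,"z":0.3,"rx":0.014,"ry":0.019,"rz":-0.01},{"x":0,"y":0.5,"z":0,"rx":0,"ry":0,"rz":0},{"x":0,"y":0,"z":0,"rx":0,"ry":0,"rz":0}])

```text
clock: 20.48
position: [0.5167, 0.2324, 0.3343]
ee_rot: [-1.572, 0.03, -0.029]
force: [-0.2, -0.3, -1.1]
width: 0.266
```

```bash
python3 - <<'E'
from h import *
snap('w24',(260,140,380,260),5,2.5)
E
```

```text
20.475 [0.5167 0.2324 0.3343] head -2.13 F [-0.2 -0.3 -1.1] T [-0.11  0.07 -0.01] ydir [-0.001 -0.001 -1.   ]
```

View pics/w24c.png

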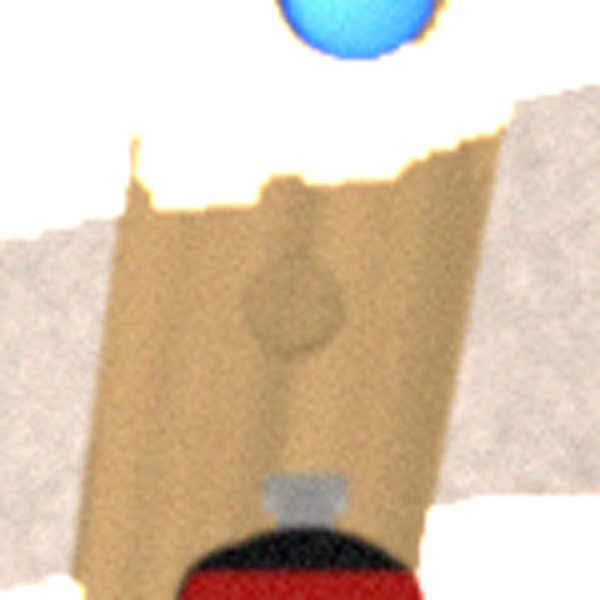

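The hole is at (318.8,201.6) and the blade end at (321,235.6). I'll compute the offset.

```bash
python3 - <<'E'
from h import *
im,st=load('w24'); tip=onz('wrist',(321,235.6),st[0][2]-.126,st); hole=onz('wrist',(318.8,201.6),.1,st)
print(tip,hole,'shift',st[1].inv().apply(hole-tip)*1e3)
tgt=hole-(tip-st[0]); print(tgt)
plan([(*tgt[:2],.25,-1.8)],step=3)
E
```

```text
[0.51746193 0.23277679 0.20830822] [0.51561907 0.238753   0.1       ] shift [ -2.00744654 108.30283682   6.02062952]
[0.51482837 0.23840499 0.226     ]
1 [-0.07, 2.82, 0.2, 0.0, -0.002, -0.0]
2 [-0.07, 2.82, 0.2, 0.0, -0.002, -0.0]
3 [-0.07, 2.82, 0.2, 0.0, -0.002, -0.0]
```

Request:
move_arm(series=[{"x":-0.2,"y":1.5,"z":0.6,"rx":0,"ry":0,"rz":0},{"x":0,"y":3,"z":0,"rx":0,"ry":0,"rz":0},{"x":0,"y":3,"z":0,"rx":0,"ry":0,"rz":0},{"x":0,"y":0,"z":0,"rx":0,"ry":0,"rz":0}])

```text
clock: 21.02
position: [0.5141, 0.2398, 0.2557]
ee_rot: [-1.571, 0.029, -0.028]
force: [-0.1, -0.7, -0.6]
width: 0.271
```

```bash
python3 - <<'E'
from h import *
snap('w25',(260,140,380,260),5,2.5)
plan([(.5148,.2384,.235,-1.8)],step=3)
E
```

```text
21.025 [0.5141 0.2398 0.2557] head -2.11 F [-0.1 -0.7 -0.6] T [-0.11  0.02  0.05] ydir [-0.001 -0.    -1.   ]
1 [-0.02, 2.2, -0.15, -0.001, -0.005, 0.001]
```

View pics/w25c.png

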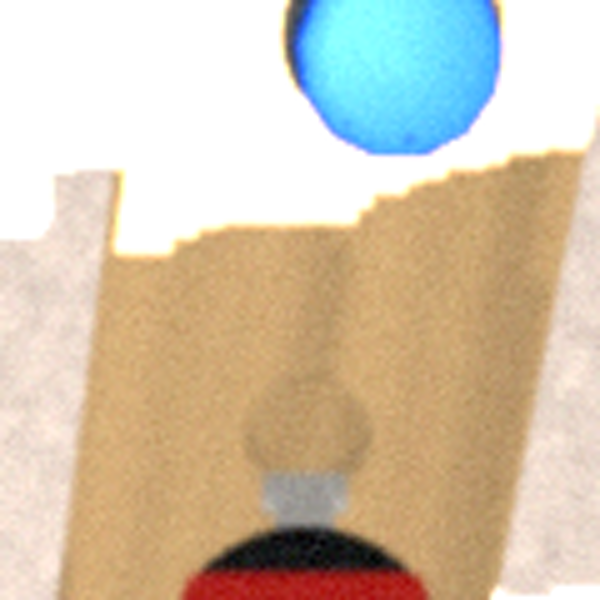

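The hole is at (321.6,226) and the blade end at (321,235). Compute again, then insert.

```bash
python3 - <<'E'
from h import *
im,st=load('w25'); tip=onz('wrist',(321,235),st[0][2]-.126,st); hole=onz('wrist',(321.6,226.2),.1,st)
print(hole,'shift',st[1].inv().apply(hole-tip)*1e3); print('target TCP',hole-(tip-st[0]))
print('now',pose()[0])
E
```

```text
[0.51540368 0.24008182 0.1       ] shift [ 0.54702007 29.65666224 -0.64508784]
target TCP [0.51460031 0.2391673  0.226     ]
now [0.51498408 0.23988358 0.25702281]
```

Request:
move_arm(series=[{"x":0,"y":2,"z":-0.07,"rx":0,"ry":0,"rz":0},{"x":0,"y":2,"z":0,"rx":0,"ry":0,"rz":0},{"x":0,"y":2,"z":0,"rx":0,"ry":0,"rz":0},{"x":0,"y":1.5,"z":0,"rx":0,"ry":0,"rz":0},{"x":0,"y":0,"z":0,"rx":0,"ry":0,"rz":0}])

```text
clock: 21.7
position: [0.5181, 0.2412, 0.1856]
ee_rot: [-1.565, 0.022, -0.034]
force: [0.9, 1.0, -0.9]
width: 0.271
```

```bash
python3 - <<'E'
from h import *
snap('w26',(260,140,380,260),5,1.5)
plan([(.5149,.2390,.153,-1.8)],step=3)
E
```

```text
21.7 [0.5181 0.2412 0.1856] head -2.04 F [ 0.9  1.  -0.9] T [-0.06  0.07 -0.03] ydir [ 0.008  0.005 -1.   ]
1 [-0.2, 1.66, -0.13, -0.003, -0.002, 0.004]
2 [-0.19, 1.66, -0.13, -0.003, -0.002, 0.004]
```

View pics/w26.png

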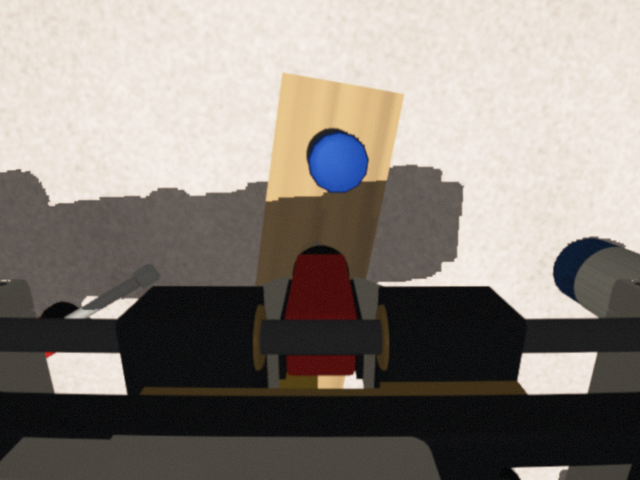

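The shaft is inside the hole with forces of about 1 N. Correct the 3–4 mm drift and keep lowering.

Request:
move_arm(series=[{"x":-0.35,"y":0.7,"z":-0.2,"rx":-0.006,"ry":0,"rz":0.009},{"x":0,"y":1,"z":0,"rx":0,"ry":0,"rz":0},{"x":0,"y":0.7,"z":0,"rx":0,"ry":0,"rz":0},{"x":0,"y":0,"z":0,"rx":0,"ry":0,"rz":0}])

```text
clock: 22.25
position: [0.5159, 0.2398, 0.1621]
ee_rot: [-1.57, 0.027, -0.029]
force: [-0.1, -0.1, -0.9]
width: 0.276
```

```bash
python3 - <<'E'
from h import *
tipdiff(); P,R=pose(); print(R.apply([0,1,0]))
plan([(.5149,.2390,.152,-1.8)],step=3)
E
```

```text
22.25 TCP [0.5159 0.2398 0.1621] head -2.03 tip [0.5169 0.2409 0.0361] to slot (tool mm) [  76.49  -56.24 -473.97] rot [-0.0008 -0.3845  0.0014] F [-0.1 -0.1 -0.9] T [-0.11  0.05  0.05]
[ 1.25309307e-03  9.56870892e-04 -9.99998757e-01]
1 [-0.1, 1.01, -0.09, -0.001, -0.004, 0.001]
```

Request:
move_arm(series=[{"x":-0.1,"y":0.5,"z":-0.08,"rx":0,"ry":0,"rz":0.001},{"x":0,"y":0.4,"z":0,"rx":0,"ry":0,"rz":0},{"x":0,"y":0.2,"z":0,"rx":0,"ry":0,"rz":0},{"x":0,"y":0,"z":0,"rx":0,"ry":0,"rz":0}])

```text
clock: 22.75
position: [0.5152, 0.239, 0.1511]
ee_rot: [-1.569, 0.027, -0.029]
force: [-1.9, -0.5, 1.0]
width: 0.266
```

```bash
python3 - <<'E'
from h import *
s=arm.observe(); P,R=pose(); print(P,s['force'],s['ft_torque'],R.apply([0,1,0]))
E
```

```text
[0.51523257 0.23899    0.15108922] [-1.92878883 -0.53265733  1.01316224] [-0.17088097  0.29819269  0.03268226] [ 7.47889841e-04  1.57558903e-03 -9.99998479e-01]
```

The collar is touching the board: z is back at 0.151 and the vertical force went from −0.9 to +1.0 N. Release.

Request:
move_arm(series=[{"x":0,"y":0.08,"z":0,"rx":0,"ry":0,"rz":0}])

```text
clock: 22.88
position: [0.5152, 0.239, 0.151]
ee_rot: [-1.568, 0.028, -0.028]
force: [-5.5, -3.2, 16.3]
width: 0.271
```

Request:
move_arm(series=[{"x":0,"y":0,"z":0,"rx":0,"ry":0,"rz":0},{"x":0,"y":0,"z":0,"rx":0,"ry":0,"rz":0},{"x":0,"y":0,"z":0,"rx":0,"ry":0,"rz":0}], jaw=6)

```text
clock: 23.25
position: [0.5157, 0.2391, 0.1513]
ee_rot: [-1.568, 0.027, -0.029]
force: [0.5, 0.1, -0.1]
width: 0.547
```

```bash
python3 - <<'E'
from h import *
s=arm.observe(); print(s['force'],s['width']*91.8); snap('w27',(260,140,380,260),5,1.5)
E
```

```text
[ 0.45178542  0.08308172 -0.12837796] 50.23025918378073
23.25 [0.5157 0.2391 0.1513] head -2.04 F [ 0.5  0.1 -0.1] T [-0.14  0.13 -0.05] ydir [ 0.002  0.003 -1.   ]
```

View pics/w27.png

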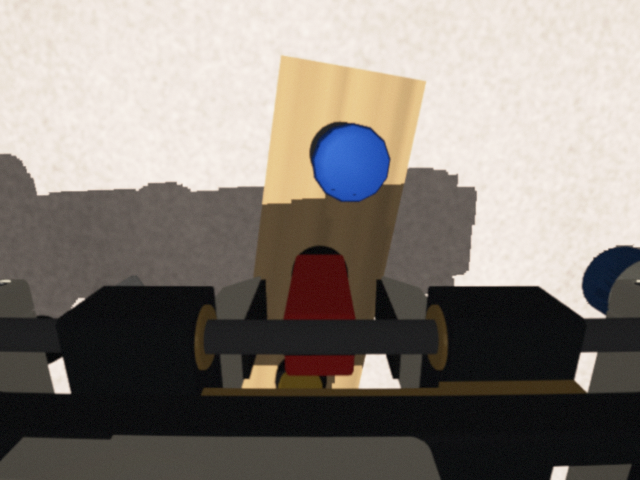

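The jaws are open, clear on both sides of the red handle, which stands upright at (320,310). Rise, and then check everything from above.

Request:
move_arm(series=[{"x":0,"y":-2,"z":0,"rx":0,"ry":0,"rz":0},{"x":0,"y":-4,"z":0,"rx":0,"ry":0,"rz":0},{"x":0,"y":-5,"z":0,"rx":0,"ry":0,"rz":0},{"x":0,"y":-5,"z":0,"rx":0,"ry":0,"rz":0},{"x":0,"y":-3,"z":-2,"rx":0,"ry":0,"rz":0},{"x":-3,"y":0,"z":2,"rx":0,"ry":0,"rz":0},{"x":-4,"y":0,"z":4,"rx":0,"ry":0,"rz":0},{"x":-4,"y":0,"z":4,"rx":0,"ry":0,"rz":0},{"x":0,"y":0,"z":0,"rx":0,"ry":0,"rz":0}])

```text
clock: 24.42
position: [0.4059, 0.3243, 0.3468]
ee_rot: [-1.568, 0.029, -0.031]
force: [1.0, -0.5, -0.8]
width: 0.655
```

```bash
python3 - <<'E'
from h import *
s=arm.observe(); print(s['clock'],s['position'])
for n in ['scene','top','wrist']: cv2.imwrite(f'pics/{n}_end.png',arm.get_image(n))
t=cv2.imread('pics/top_end.png'); s=cv2.imread('pics/scene_end.png')
a=cv2.resize(t[180:295,340:460],(480,460),interpolation=cv2.INTER_CUBIC); 
cv2.imwrite('pics/end_top_d.png',a)
cv2.imwrite('pics/end_sc_rack.png',cv2.resize(s[170:315,370:500],None,fx=4,fy=4,interpolation=cv2.INTER_CUBIC))
cv2.imwrite('pics/end_sc_d.png',cv2.resize(s[200:300,180:295],None,fx=6,fy=6,interpolation=cv2.INTER_CUBIC))
E
```

```text
24.425 [0.40594582 0.32430852 0.34679179]
```

View pics/scene_end.png

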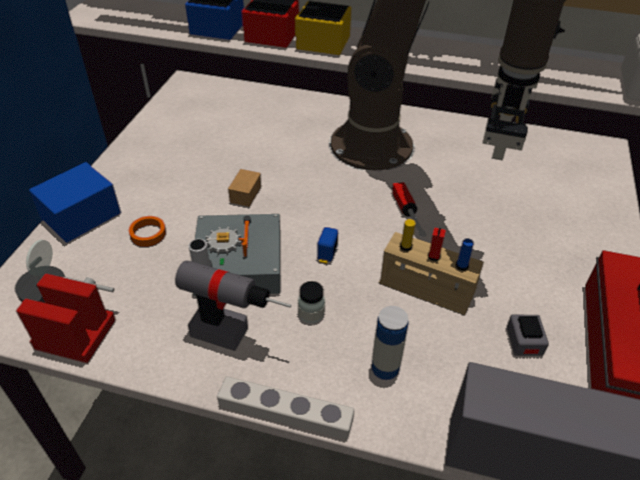

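View pics/top_end.png

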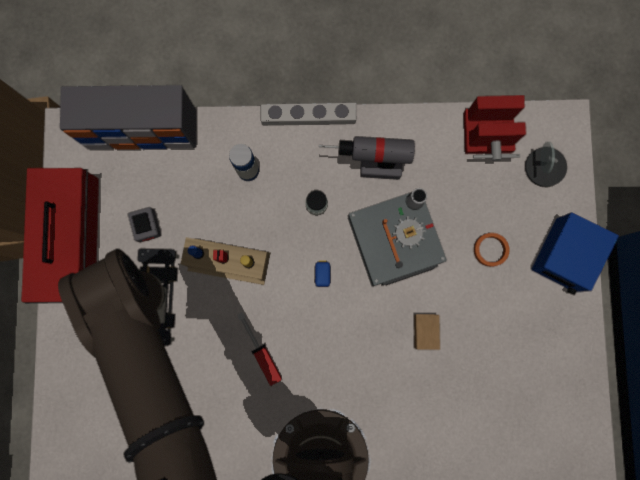

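View pics/end_sc_rack.png

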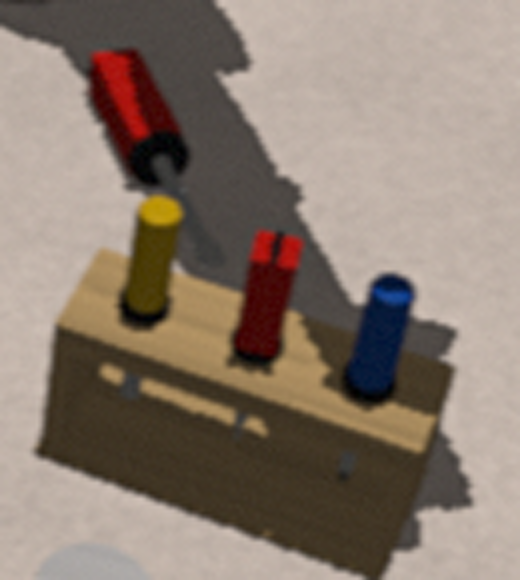

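View pics/end_top_d.png

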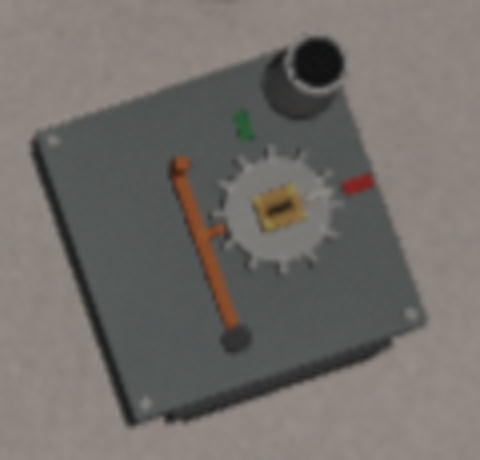

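View pics/end_sc_d.png

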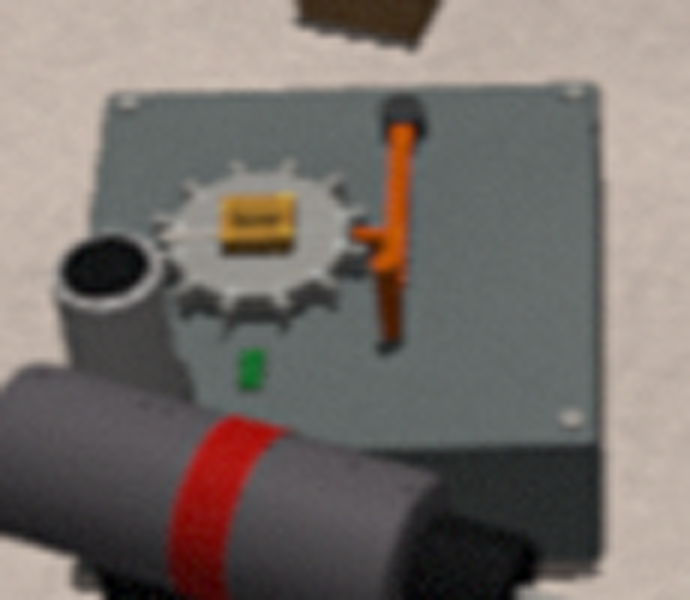

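The damper is shut, the pawl is in, and the flat driver stands in the middle hole. One thing disagrees, though. The larger red look-alike, upright in the first pictures at (434,200), now lies on the table at (403,197) in scene and (265,365) in top. I'll find out when and why.

```bash
python3 - <<'E'
from h import *
T=tri([ray('scene',(437,185)),ray('top',(225,305))]); print('initial handle top',T)
# now lying
for n,a in [('handle end',((397,183),(275,381))),('collar',((411,210),(258,348))),('tip',((424,235),(246,320)))]:
    print(n,'tri',tri([ray('scene',a[0]),ray('top',a[1])]).round(3),'top z=.02',onz('top',a[1],.02).round(3))
# w4 (t=6.18): shaft/handle seen
im,st=load('w7'); 
for uv in [(85,295),(147,257),(212,217)]: print('w7',onz('wrist',uv,.02,st).round(3))
E
python3 - <<'E'
import cv2
a=cv2.imread('pics/top0.png');b=cv2.imread('pics/top22.png')
cv2.imwrite('pics/cmp.png',cv2.resize(b[225:410,160:320],None,fx=3.2,fy=3.2))
E
```

```text
initial handle top [0.39215541 0.21768377 0.19933997]
handle end tri [0.199 0.112 0.031] top z=.02 [0.198 0.114 0.02 ]
collar tri [0.282 0.161 0.017] top z=.02 [0.283 0.158 0.02 ]
tip tri [0.355 0.201 0.004] top z=.02 [0.356 0.19  0.02 ]Traceback (most recent call last):
  File "<stdin>", line 7, in <module>
  File "h.py", line 68, in load
    z=np.load(f'pics/{name}.npz'); return cv2.imread(f'pics/{name}.png'),(z['P'],Rn.from_rotvec(z['rv']))
    fid = stack.enter_context(open(os.fspath(file), "rb"))
                              ~~~~^^^^^^^^^^^^^^^^^^^^^^^
FileNotFoundError: [Errno 2] No such file or directory: 'pics/w7.npz'
```

View pics/cmp.png

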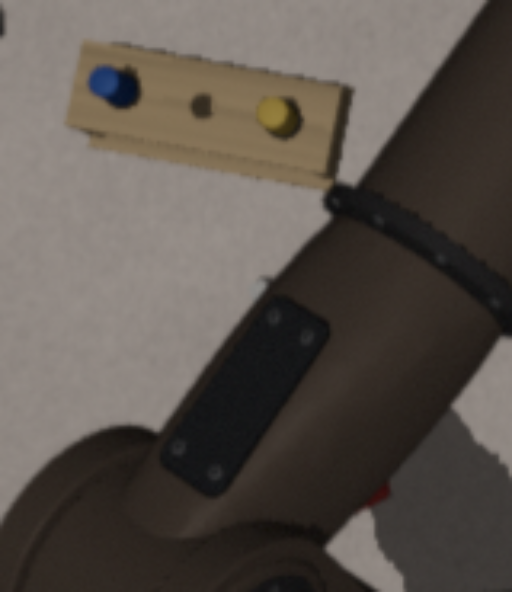

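View pics/wrist_end.png

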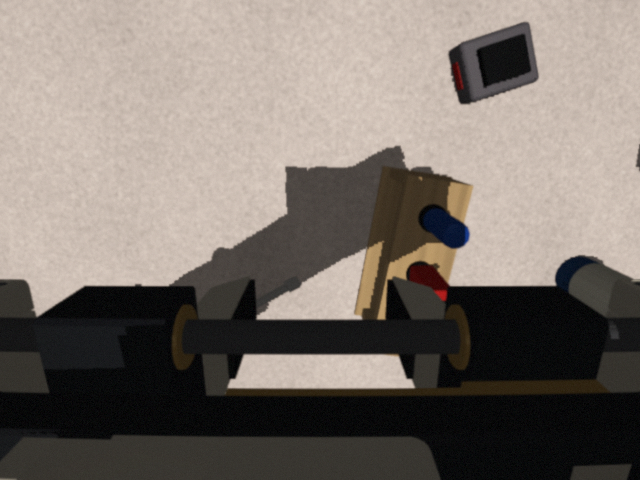

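The look-alike was standing free on its blade, about 0.2 m tall at (0.39, 0.22), and it was already lying down by the first rack picture at 6.2 s. My only pass near it had the fingertips at 0.34 m, about 14 cm above its top, so it most likely toppled by itself. It can't be stood reliably on a blade edge and isn't part of the job, so I leave it. All other objects are at their original pixels and the arm touches nothing. Handing in.

```bash
python3 - <<'E'
from h import *
a=cv2.imread('pics/top0.png').astype(int);b=cv2.imread('pics/top_end.png').astype(int)
for n,(x,y) in dict(can=(242,162),jar=(316,202),drill=(380,155),tape=(491,250),carton=(427,331),battery=(143,224),tapem=(322,273)).items():
    print(n,np.abs(a[y-22:y+22,x-22:x+22]-b[y-22:y+22,x-22:x+22]).mean().round(1),end=' ')
s=arm.observe(); print(s['clock'],s['force'].round(1)); print(arm.sign_off())
E
```

```text
can 9.1 jar 8.9 drill 6.1 tape 9.2 carton 8.9 battery 7.8 tapem 9.5 24.575 [-0.1 -0.5 -0.3]
the job is handed in; nothing more can be done
None
```

The damper is shut and the job is handed in at 24.6 s. One thing went wrong: the larger red look-alike screwdriver fell over during the run.

- **Pawl out:** I pushed the post out with the closed fingers to about 0.46.
- **Wheel:** I turned it a quarter turn clockwise with the flat screwdriver from the rack's middle hole. Seen from the wrist camera, the white line lies within about 1–2° of the red stripe.
- **Pawl in:** I pushed it back with the held screwdriver's blade until the force rose to about 5.5 N at the stop. The pictures show the nose midway between two teeth.
- **Screwdriver:** It is back upright in the middle hole. The collar touched the board at the original height, and the final scene picture shows it upright.
- **Bystanders:** The can, jar, drill, tape roll, tape measure, carton and battery show no movement between the first and last top pictures. At the end the arm touched nothing.

**Look-alike screwdriver:** It stood free on its blade in the first pictures and was already lying on the table by 6.2 s. My fingertips only passed near it at about 0.34 m, against its height of about 0.2 m, and I felt no contact. I think it toppled by itself, but I have no picture of the fall. I left it lying because it cannot be stood reliably on its blade.

**Other disagreements:**
- The top and wrist cameras differed by about 4 mm in x. I relied on the wrist camera.
- The wheel lagged the tool by about 17° during the turn, more than the 0.13 rad of play stated. I corrected for this by looking.

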